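Charge a milling jar with grinding balls through the sliding funnel

ROBOT

A 6-joint arm with a two-finger parallel gripper is mounted at the origin on a cart in front of the work surface, level with it; the furniture and walls round the work are solid. World frame = base frame: x ahead of the robot, y to its left, z up, the work surface at z = 0. Lengths are in m, angles in rad, forces in N, time in s.
With the tool pointing down it reaches from about 0.35 to 0.975 m from the base axis. Payload 7.1 kg.
Tool frame: the origin (TCP) lies at the very end of the fingers, on their centre line; the grasp point (between the pads) lies 19 mm behind it; x points along the fingers, z is the direction in which the jaws open and shut, and the axes are right-handed (so a half turn about x gives the same grasp; the last joint's range is limited). The gripper opens to 88 mm and grips with 3 to 60 N. Pads are 20 mm wide; open, the fingers measure 115 mm over their backs; the gripper's body (75 mm by 178 mm) begins 61 mm behind the grasp point.
Start: joints at [1.298, 0.423, 1.63, -0, 1.089, -0.019], TCP at [0.157, 0.605, 0.223] pointing down, gripper open.
Joint ranges: [-3, 3], [-0.9, 2.11], [0.09, 2.58], [-1.31, 4.45], [0.11, 2.69], [-2.54, 2.54]. Speed limits (rad/s): [2.39, 2.39, 3.01, 3.14, 3.14, 3.14].

INTERFACE

Orientations are given as a 3x3 rotation matrix whose columns are the frame's x, y, z axes.
In Python, from station import manip, snapshot, camera_model gives the robot as it stands.
- The arm moves only by the shell command python3 -m handwheel 'ROWS'. ROWS is a JSON object of lists of equal length, an entry for each row: "turn": the turn, a rotation vector about the tool's x, y, z in rad, a list of three; "offset": the shift along the tool's x, y, z in m, a list of three; "fingers": the finger opening in m, from 0 to 0.0878. In form: {"turn": [[wx, wy, wz], ...], "offset": [[x, y, z], ...], "fingers": [fingers, ...]}. A call has 1 to 12 rows; each row is the pose to reach, as a shift and turn from the pose measured when the call began, along the tool's axes at that moment; what a row does not reach only later rows make up. A row lasts 1/8 s, in which the tool goes at most 62.5 mm and 10.7 degrees, less where a joint would pass 70% of its speed; a pose out of reach is approached as far as the arm can. A call with a gripper value outside its range is refused whole. The fingers move at their own pace and stop on an object; the grip force is fixed at half the most. Time passes only in rows, so rows that repeat a pose let the fingers close. It gives the time, the measured TCP pose, the force and the opening at its end, in the units of the state.
- manip.sense(): the state, without advancing time (a new reading comes with each control period).
- snapshot(name): name is "scene" or "top" or "wrist"; returns the picture (420x560x3 uint8, red, green, blue); there is no depth.
- camera_model(name): a dict with "K" (3x3 intrinsics, pixels), "pose" (4x4, takes a point from camera to world coordinates). Camera axes: x right, y up, looking along -z (the intrinsics and any distortion apply to the point x, -y, -z); pixel columns grow to the right and rows downward; lengths in m; the calibration is good to about 2 mm. A picture is of the moment at which its call begins: read the wrist's pose just before it. camera_model takes no time and is no camera call; for the wrist camera it gives the pose at the moment of the call.
- manip.close_job(): hands the job in, once; it reports no verdict.
The state is a dict: "time_s": time; "joint_pos": joint angles; "joint_vel": joint speeds; "effort": joint torques, N m; "tcp_pos": TCP position; "eef_rot": TCP orientation; "contact_force": force on the tool from outside, world axes, zero at the start; "torque": the same for the moment, N m; "grip_width": opening from 0.0 (shut) to 1.0 (fully open).
Only numpy, scipy, OpenCV 4.12 (cv2) and the standard library are available. Lean on these libraries where they do the work, as an engineer would, in place of code of your own. Each camera call takes 0.05 s, during which the arm holds its last target.

TASK

Charge the milling jar in the filling stand. First run the funnel carriage through its full travel to be sure that it does not stick: all the way to the parked stop, then all the way home against the stop over the jar, and leave it there. Then lift the cup of grinding balls out of the dry block, stand it on the trolley top and let go, take it afresh for pouring, tip all six balls through the funnel into the jar, and stand the emptied cup upright on the trolley top again; disturb nothing else, least of all the jar and the empty cup.

Things in the scene. Friction and masses are not known exactly. Their poses are not given: they have to be found in the camera images.
- stand: filling stand, fixed: aluminium base plate 170 (x) x 230 (y) x 12 mm thick, origin under the plate's centre, y along its linear guide. At the back (its +x side) two posts carry a beam and a guide rail 58 mm behind the origin, overall 130 mm high. The jar's nest, a black ring 60 mm wide and 10 mm high, is on the plate at (-30, -50) mm of the origin
- carriage (a joint): the carriage on the guide, 0 to 0.100 m along the stand's -y: 0 = against the parked stop, 0.100 = home, against the stop over the jar. It carries the funnel and the knob, has no spring or latch, slides with about 2 N and stays where it is left
- knob (a point): centre of the carriage's black upright knob, 18 mm in diameter and 34 mm high (17 mm above and below this point), on a thin neck; clear of the carriage plate by 33 mm below this point; it stands 92 mm behind the funnel's axis (the stand's +x) and moves with the carriage
- funnel_rim (a point): centre of the mouth of the stainless funnel on the carriage, at rim height (157 mm above the trolley top). Mouth 96 mm across outside, 92 mm inside, 10 mm upright lip, then a cone down to a spout of 29 mm bore; spout tip 70 mm below this point, 5 mm above the jar when the carriage is home
- jar: clear plastic milling jar, see jar_center; loose; z is its axis
- jar_center (a point): middle of the clear plastic milling jar standing loose in the stand's nest: 47 mm across, bore 41 mm, 70 mm tall, inner floor 31 mm below this point, open mouth 35 mm above it; z up its axis
- dry_block: dry block heater, fixed: white housing 206 (x) x 100 (y) x 60 mm high, aluminium top with two round wells 62 mm across and 46 mm deep, centred 42.5 mm either side of the middle along its x. Origin under its centre
- ball_cup_center (a point): middle (half-way up) of the stainless cup that holds the six balls: open, tapered, 51 mm across at the foot, 64 mm at the rim (66 mm over the rolled bead), 70 mm tall, wall 2 mm, floor 3 mm, 110 g without the balls; z up its axis. At the start it stands in one of the two wells with its top 24 mm showing; the well leaves 1 to 5 mm round it
- ball_cup: the same cup, origin under its foot. In the well only its rim can be taken, from straight above. Tipped, it keeps its balls to about 80 degrees; they begin to roll out over the rim at about 85 and all are out by 100
- empty_cup_center (a point): middle of the other, identical but empty cup in the other well; it stays there
- beaker: empty glass beaker 72 mm across, 90 mm tall, at the back right, a bystander; origin under its foot
- timer: white bench timer about 60 mm in size, front right, a bystander; origin under its foot
- pen: red marker pen 135 mm long lying at the back, a bystander
- ball0_center (a point): centre of one of the six white zirconia grinding balls, 15 mm, 11 g; they lie loose in the cup and roll freely
- ball1_center (a point): centre of ball 2 of the six
- ball2_center (a point): centre of ball 3 of the six
- ball3_center (a point): centre of ball 4 of the six
- ball4_center (a point): centre of ball 5 of the six
- ball5_center (a point): centre of ball 6 of the six
Mind the look-alikes: they are no part of the job. What is shaped like the ball_cup but red is not meant.

How it is judged:
By the outcome, as a careful person would: the job done as asked, in the order asked, and still so for the second after the job is handed in, with the robot touching nothing.
It also fails if it takes over 64 s, if anything falls off the work surface, if the arm or the gripper's body presses on something with over 40 N, if the wrist force passes 120 N, or if a joint passes its speed limit or range.

## Working session

There is one attempt and no reset: what is moved stays moved. The work goes in short steps, Python scripts to look and compute and a shell command to move; the robot and the scene stay as the last step left them, time stands still between calls to the robot, and variables do not carry over. Pictures are saved under pics/ and viewed, and the job is handed in when it is done.

```bash
ls; mkdir -p pics; python3 - <<'E'
from station import manip, snapshot, camera_model
import cv2,numpy as np
print(manip.sense())
for n in ["scene","top","wrist"]:
    m=camera_model(n); print(n,{k:(np.round(v,4).tolist() if hasattr(v,'__len__') and not isinstance(v,str) else v) for k,v in m.items()})
    cv2.imwrite(f"pics/{n}0.png",cv2.cvtColor(snapshot(n),cv2.COLOR_RGB2BGR))
E
```

```text
pics
{'time_s': 0.0, 'joint_pos': array([ 1.29798311e+00,  4.23843237e-01,  1.63068693e+00, -9.87707456e-06,
        1.08858818e+00, -1.90232990e-02]), 'joint_vel': array([ 1.18192728e-03,  4.36039316e-04,  6.82477231e-04, -2.12591962e-03,
        4.46961694e-05,  1.19916174e-04]), 'effort': array([-8.86031285e-04, -5.44622183e+01, -2.73661065e+01,  6.41873502e-02,
        2.31444708e-02, -1.51572394e-04]), 'tcp_pos': array([0.15676385, 0.60444806, 0.2219014 ]), 'eef_rot': array([[-4.02657518e-04, -9.67968972e-01,  2.51069525e-01],
       [-1.47162365e-03,  2.51069847e-01,  9.67967854e-01],
       [-9.99998836e-01,  2.02796824e-05, -1.52558119e-03]]), 'contact_force': array([-0.08939837, -0.05932301, -0.27387473]), 'torque': array([-0.01283783, -0.05108247, -0.02814571]), 'grip_width': 1.0024723170660421}
scene {'K': [[404.0917, 0.0, 278.3461], [0.0, 404.0917, 209.5043], [0.0, 0.0, 1.0]], 'pose': [[0.835, 0.279, -0.4743, 0.0593], [-0.5503, 0.433, -0.7139, -0.8151], [0.0062, 0.8571, 0.5151, 0.6288], [0.0, 0.0, 0.0, 1.0]]}
top {'K': [[393.0608, 0.0, 282.5473], [0.0, 393.0608, 209.9546], [0.0, 0.0, 1.0]], 'pose': [[0.0169, 0.9899, -0.1406, 0.444], [-0.9998, 0.016, -0.0076, -0.1198], [-0.0053, 0.1407, 0.99, 0.9501], [0.0, 0.0, 0.0, 1.0]]}
wrist {'K': [[345.1986, 0.0, 283.5401], [0.0, 345.1986, 213.6493], [0.0, 0.0, 1.0]], 'pose': [[0.2517, -0.9341, -0.253, 0.0889], [0.9678, 0.2426, 0.0671, 0.6229], [-0.0013, -0.2618, 0.9651, 0.3835], [0.0, 0.0, 0.0, 1.0]]}
```

View pics/scene0.png

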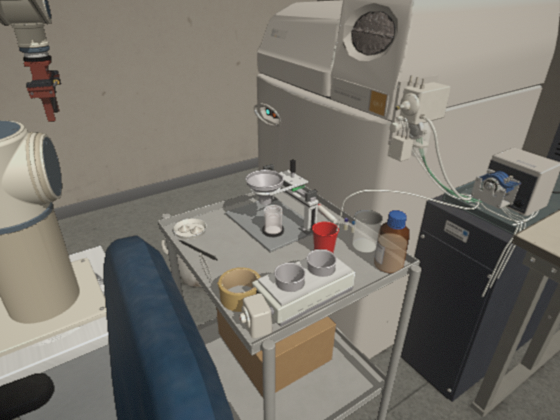

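View pics/top0.png

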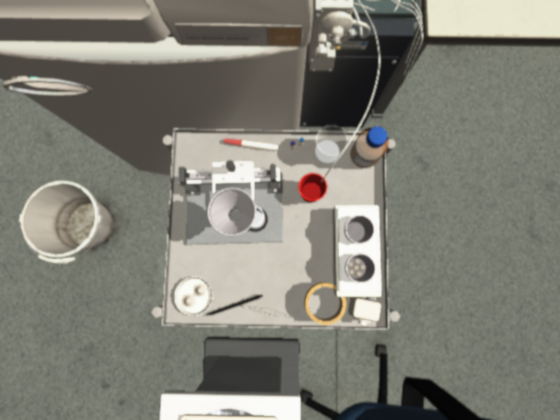

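View pics/wrist0.png

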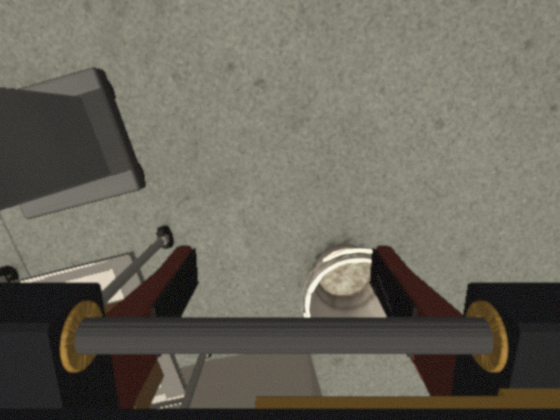

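Candidates for the ball cup in top view: grey cup in the near well (358,268), grey cup in the far well (358,230), red cup (313,187; excluded by colour), the tray of white balls at (192,296) and the yellow ring (325,303). I'll check these in close crops.

```bash
cat > h.py <<'E'
import cv2,numpy as np
from station import manip, snapshot, camera_model
def ray(m,u,v):
    K=np.array(m["K"]);P=np.array(m["pose"])
    d=np.linalg.inv(K)@[u,v,1]; d=P[:3,:3]@np.array([d[0],-d[1],-d[2]])
    return P[:3,3],d
def onz(m,u,v,z):
    o,d=ray(m,u,v); return o+d*(z-o[2])/d[2]
def proj(m,p):
    K=np.array(m["K"]);P=np.array(m["pose"])
    c=P[:3,:3].T@(np.array(p)-P[:3,3]); q=K@[c[0],-c[1],-c[2]]; return q[:2]/q[2]
def tri(m1,p1,m2,p2):
    o1,d1=ray(m1,*p1);o2,d2=ray(m2,*p2);d1/=np.linalg.norm(d1);d2/=np.linalg.norm(d2)
    A=np.stack([d1,-d2],1);t=np.linalg.lstsq(A,o2-o1,rcond=None)[0]
    a=o1+d1*t[0];b=o2+d2*t[1];return (a+b)/2,np.linalg.norm(a-b)
def crop(f,out,x0,y0,x1,y1,k):
    im=cv2.imread(f)[y0:y1,x0:x1]; cv2.imwrite(out,cv2.resize(im,None,fx=k,fy=k,interpolation=cv2.INTER_CUBIC))
E
python3 - <<'E'
from h import *
crop("pics/top0.png","pics/t1.png",160,120,300,260,4)
crop("pics/top0.png","pics/t2.png",290,120,400,330,3)
im=cv2.imread("pics/t1.png"); 
crop("pics/scene0.png","pics/s1.png",215,150,345,250,6)
crop("pics/scene0.png","pics/s2.png",215,230,365,340,5)
m=camera_model("top")
for n,u,v,z in [("ballcup",358,268,.085),("empty",358,230,.085),("red",313,187,.07),("funnel",232,211,.157),("knob",231,165,.17),("pen",250,144,0),("plate",235,220,.012),("TL",175,130,0),("BR",385,325,0),("ring",325,303,0.02),("timer",367,310,.03),("tray",192,296,.02),("black",235,304,0)]: print(n,onz(m,u,v,z).round(3))
E
```

```text
ballcup [ 0.442 -0.279  0.085]
empty [ 0.525 -0.28   0.085]
red [ 0.623 -0.182  0.07 ]
funnel [ 0.553 -0.011  0.157]
knob [ 0.646 -0.007  0.17 ]
pen [ 0.744 -0.028  0.   ]
plate [0.551 0.001 0.012]
TL [0.778 0.162 0.   ]
BR [ 0.311 -0.357  0.   ]
ring [ 0.36  -0.214  0.02 ]
timer [ 0.347 -0.309  0.03 ]
tray [0.371 0.094 0.02 ]
black [ 0.353 -0.004  0.   ]
```

View pics/t1.png

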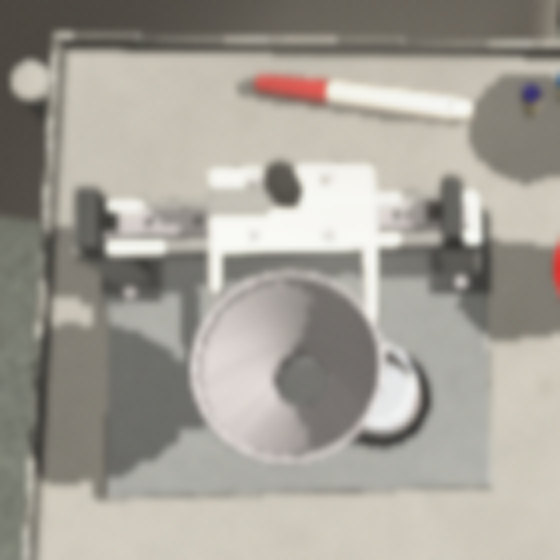

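View pics/t2.png

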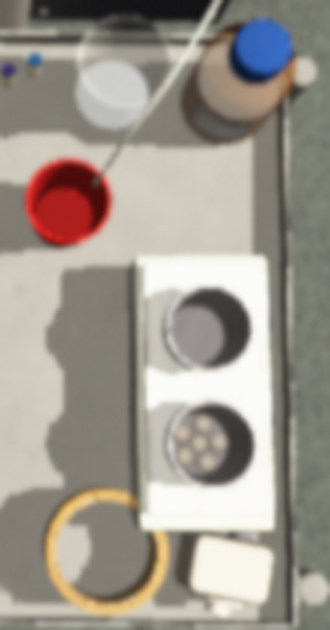

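View pics/s1.png

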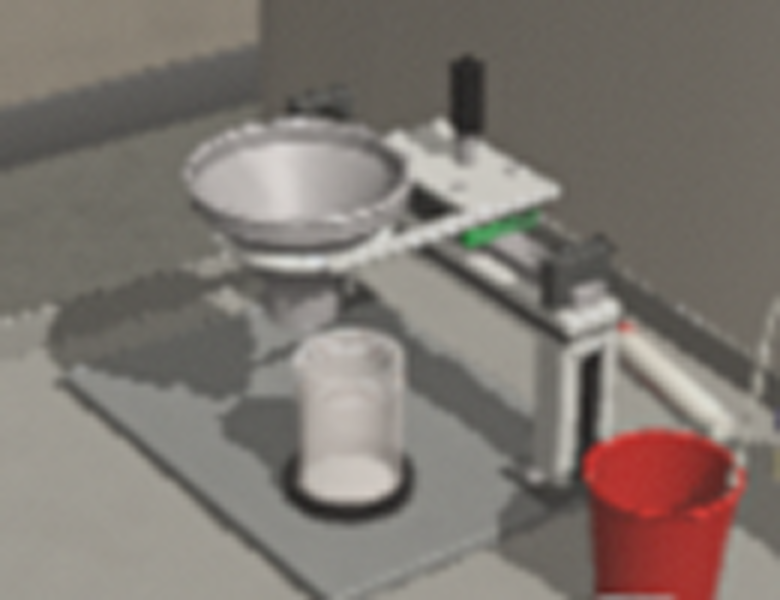

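View pics/s2.png

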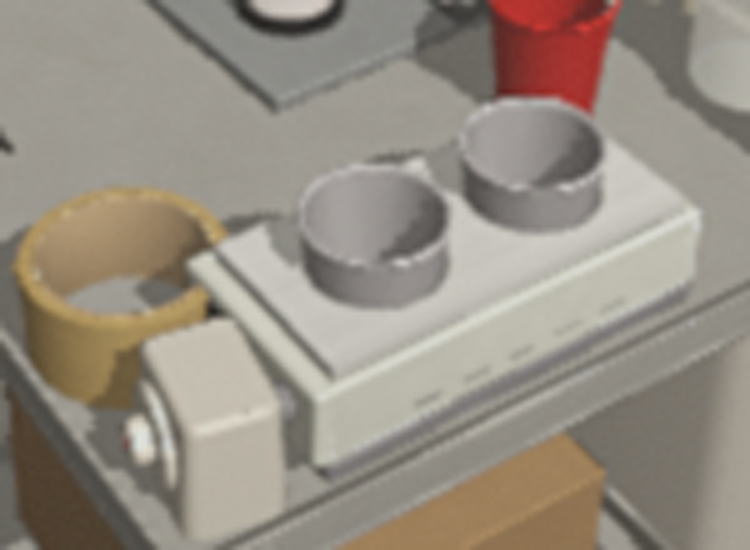

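```bash
python3 - <<'E'
from h import *
T=camera_model("top");S=camera_model("scene")
t=lambda u,v:(160+u/4-.4,120+v/4-.4)
s=lambda u,v:(215+u/6-.4,150+v/6-.4)
print("knobtop",tri(T,t(277,176),S,s(468,62)))
print("plate corners", [onz(T,*t(u,v),.012).round(4).tolist() for u,v in [(102,497),(490,487)]])
a,b=[onz(T,*t(u,v),.012) for u,v in [(102,497),(490,487)]]
print(np.linalg.norm(a-b),np.degrees(np.arctan2((b-a)[0],-(b-a)[1])))
print("scene corner near", onz(S,*s(62,382),.012),onz(S,*s(335,597),.012))
im=cv2.imread("pics/top0.png")
# funnel: circle
print("funnel", onz(T,*t(285,367),.157), onz(T,*t(190,367),.157)-onz(T,*t(382,367),.157))
print("jar base",[onz(S,*s(350,488),.022)])
print("jar top",[onz(S,*s(352,352),.087)])
s2=lambda u,v:(215+u/5-.4,230+v/5-.4)
print("cup rim scene",onz(S,*s2(375,217),.084),onz(S,*s2(532,145),.084))
t2=lambda u,v:(290+u/3-.3,120+v/3-.3)
print("cup rim top",onz(T,*t2(209,445),.084),onz(T,*t2(209,328),.084))
print("stops",[onz(T,*t(u,v),.13).round(4).tolist() for u,v in [(90,215),(452,210),(210,220),(375,220)]])
E
```

```text
knobtop (array([ 0.6439032 , -0.00429275,  0.18430761]), np.float64(0.0019615381888296807))
plate corners [[0.4918, 0.1184, 0.012], [0.5016, -0.1128, 0.012]]
0.23139082150512777 2.4265101366930826
scene corner near [0.48470003 0.10633915 0.012     ] [ 0.50253434 -0.11277931  0.012     ]
funnel [ 0.55203566 -0.00838291  0.157     ] [-0.0015871   0.09790548  0.        ]
jar base [array([ 0.54451905, -0.05924309,  0.022     ])]
jar top [array([ 0.55045696, -0.05170367,  0.087     ])]
cup rim scene [ 0.43978372 -0.28626543  0.084     ] [ 0.52476723 -0.28380978  0.084     ]
cup rim top [ 0.44195643 -0.28258022  0.084     ] [ 0.52717862 -0.28347635  0.084     ]
stops [[0.636, 0.1026, 0.13], [0.6418, -0.0909, 0.13], [0.6343, 0.0383, 0.13], [0.6357, -0.0499, 0.13]]
```

```bash
cat >> h.py <<'E'
from scipy.spatial.transform import Rotation as Rn
def plan(p,R=None,s=None):
    s=s or manip.sense();R0=np.array(s["eef_rot"])
    o=R0.T@(np.array(p)-s["tcp_pos"])
    w=[0,0,0] if R is None else Rn.from_matrix(R0.T@R).as_rotvec()
    print("offset",np.round(o,4).tolist(),"turn",np.round(w,4).tolist(),"d",round(float(np.linalg.norm(o)),3))
def down(ang): # jaws (tool z) along horizontal dir at angle ang deg
    a=np.radians(ang); z=np.array([np.cos(a),np.sin(a),0]);x=np.array([0,0,-1.]);return np.stack([x,np.cross(z,x),z],1)
def st():
    s=manip.sense();print("t",round(s["time_s"],3),"q",np.round(s["joint_pos"],3).tolist(),"p",np.round(s["tcp_pos"],4).tolist(),"F",np.round(s["contact_force"],1).tolist(),"T",np.round(s["torque"],2).tolist(),"w",round(float(s["grip_width"])*.0878,4));print(np.round(s["eef_rot"],3).tolist())
E
python3 -c "
from h import *
plan([.644,-.005,.225],down(92.4))
plan([.5,.2,.225],down(92.4))"
```

```text
offset [-0.0024, -0.6247, -0.4677] turn [-0.2957, -0.0011, -0.0002] d 0.78
offset [-0.0026, -0.4338, -0.3055] turn [-0.2957, -0.0011, -0.0002] d 0.531
```

```bash
python3 -m handwheel '{"turn":[[-0.15,0,0],[-0.296,0,0],[-0.296,0,0],[-0.296,0,0],[-0.296,0,0],[-0.296,0,0],[-0.296,0,0],[-0.296,0,0],[-0.296,0,0],[-0.296,0,0],[-0.296,0,0],[-0.296,0,0]],"offset":[[0,-0.625,-0.468],[0,-0.625,-0.468],[0,-0.625,-0.468],[0,-0.625,-0.468],[0,-0.625,-0.468],[0,-0.625,-0.468],[0,-0.625,-0.468],[0,-0.625,-0.468],[0,-0.625,-0.468],[0,-0.625,-0.468],[0,-0.625,-0.468],[0,-0.625,-0.468]],"fingers":[0.08,0.08,0.08,0.06,0.06,0.06,0.06,0.06,0.06,0.06,0.06,0.06]}'; python3 - <<'E'
from h import *
st();m=camera_model("wrist")
cv2.imwrite("pics/w1.png",cv2.cvtColor(snapshot("wrist"),cv2.COLOR_RGB2BGR)); np.save("w1.npy",m["pose"])
plan([.644,-.005,.225],down(92.4))
E
```

```text
time_s: 1.65
tcp_pos: [0.6259, 0.017, 0.2225]
eef_rot: [[-0.0, -0.999, -0.042], [-0.001, -0.042, 0.999], [-1.0, 0.0, -0.001]]
contact_force: [1.2, 0.9, -0.3]
grip_width: 0.684
t 1.65 q [0.009, 0.425, 1.627, -0.001, 1.09, -1.604] p [0.6259, 0.017, 0.2225] F [1.2, 0.9, -0.3] T [0.0, 0.01, 0.01] w 0.0601
[[-0.0, -0.999, -0.042], [-0.001, -0.042, 0.999], [-1.0, 0.0, -0.001]]
offset [-0.0021, -0.0131, -0.0171] turn [-0.0024, -0.0039, 0.0036] d 0.022
```

View pics/w1.png

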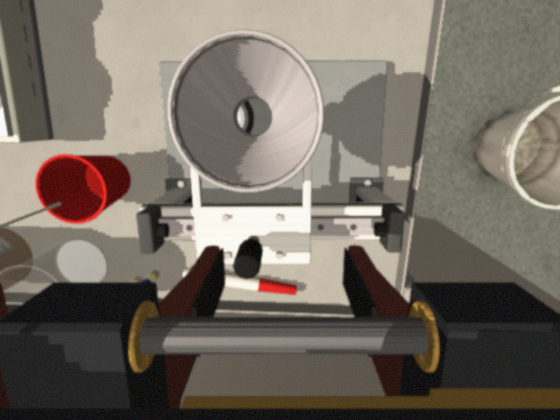

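The wrist view shows the funnel rim centred at (247,111) and the knob top at (247,265). The pen lies behind it at (245,283).

```bash
python3 - <<'E'
from h import *
T=camera_model("top");W=camera_model("wrist")
for z in(.17,.177,.184): print(z,onz(W,247,265,z).round(4))
print(tri(W,(247,265),T,(228.9,163.6)))
print("funnel",onz(W,247,111,.157), tri(W,(247,111),T,(160+285/4-.4,120+367/4-.4)))
print("plate",onz(W,160,62,.012),onz(W,387,62,.012))
E
```

```text
0.17 [ 0.655 -0.012  0.17 ]
0.177 [ 0.6519 -0.0113  0.177 ]
0.184 [ 0.6488 -0.0106  0.184 ]
(array([ 0.63885941, -0.00828169,  0.20648228]), np.float64(0.00021508678843702348))
funnel [ 0.55576556 -0.01448499  0.157     ] (array([ 0.55324261, -0.01160806,  0.16816274]), np.float64(0.0063763828992837454))
plate [ 0.5098162  -0.11725821  0.012     ] [0.50116307 0.10899892 0.012     ]
```

```bash
python3 -c "
from h import *
plan([.647,-.0075,.152],down(92.4)); plan([.647,-.0075,.222],down(92.4))"
```

```text
offset [0.0709, -0.0157, -0.0194] turn [-0.0024, -0.0039, 0.0036] d 0.075
offset [0.0009, -0.0159, -0.0197] turn [-0.0024, -0.0039, 0.0036] d 0.025
```

```bash
python3 -m handwheel '{"turn":[[0,0,0],[0,0,0],[0,0,0],[0,0,0],[0,0,0],[0,0,0],[0,0,0],[0,0,0]],"offset":[[0.001,-0.016,-0.0195],[0.001,-0.016,-0.0195],[0.05,-0.016,-0.0195],[0.071,-0.016,-0.0195],[0.071,-0.016,-0.0195],[0.071,-0.016,-0.0195],[0.071,-0.016,-0.0195],[0.071,-0.016,-0.0195]],"fingers":[0.06,0.06,0.06,0.06,0.0,0.0,0.0,0.0]}'; python3 - <<'E'
from h import *
st()
cv2.imwrite("pics/s3.png",cv2.cvtColor(snapshot("scene"),cv2.COLOR_RGB2BGR))
crop("pics/s3.png","pics/s3c.png",215,120,345,220,6)
E
```

```text
time_s: 2.7
tcp_pos: [0.6478, -0.0075, 0.153]
eef_rot: [[0.005, -0.999, -0.04], [-0.004, -0.04, 0.999], [-1.0, -0.005, -0.004]]
contact_force: [-0.4, 0.2, 0.1]
grip_width: 0.271
t 2.7 q [-0.028, 0.534, 1.628, -0.004, 0.974, -1.636] p [0.6478, -0.0075, 0.153] F [-0.4, 0.2, 0.1] T [0.03, -0.01, -0.02] w 0.0238
[[0.005, -0.999, -0.04], [-0.004, -0.04, 0.999], [-1.0, -0.005, -0.004]]
```

View pics/s3c.png

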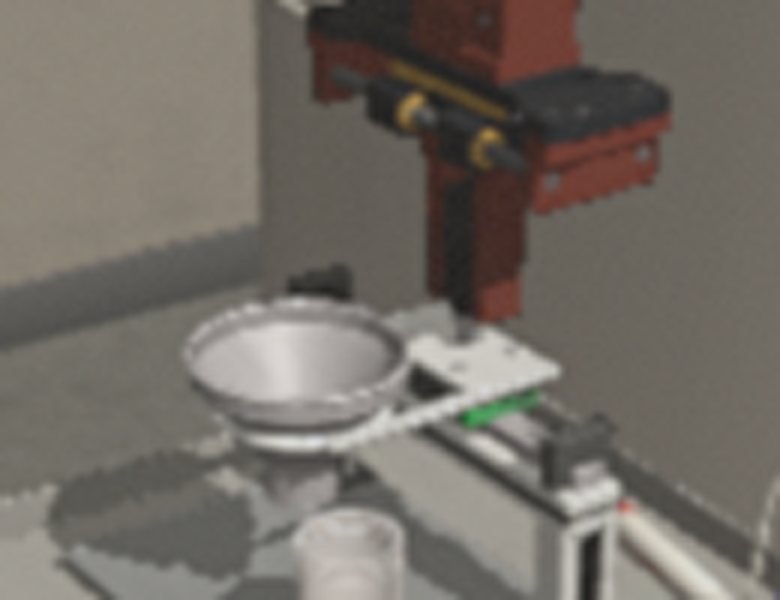

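```bash
python3 -m handwheel '{"turn":[[0,0,0],[0,0,0],[0,0,0],[0,0,0],[0,0,0],[0,0,0]],"offset":[[0,0,0],[0,0,0],[0,0,0.025],[0,0,0.05],[0,0,0.058],[0,0,0.058]],"fingers":[0,0,0,0,0,0]}'; python3 - <<'E'
from h import *
st()
E
```

```text
time_s: 3.5
tcp_pos: [0.645, 0.051, 0.1527]
eef_rot: [[0.004, -0.999, -0.04], [-0.003, -0.04, 0.999], [-1.0, -0.004, -0.003]]
contact_force: [-4.9, 1.2, 4.7]
grip_width: 0.199
t 3.5 q [0.062, 0.534, 1.629, -0.004, 0.975, -1.546] p [0.645, 0.051, 0.1527] F [-4.9, 1.2, 4.7] T [0.4, 0.65, -0.03] w 0.0174
[[0.004, -0.999, -0.04], [-0.003, -0.04, 0.999], [-1.0, -0.004, -0.003]]
```

```bash
python3 -m handwheel '{"turn":[[0,0,0],[0,0,0],[0,0,0]],"offset":[[0,0,0.004],[0,0,0.008],[0,0,0.008]],"fingers":[0,0,0]}'; python3 - <<'E'
from h import *
st()
cv2.imwrite("pics/t3.png",cv2.cvtColor(snapshot("top"),cv2.COLOR_RGB2BGR))
crop("pics/t3.png","pics/t3c.png",160,120,300,260,4)
E
```

```text
time_s: 3.88
tcp_pos: [0.6447, 0.0574, 0.1527]
eef_rot: [[0.004, -0.999, -0.04], [-0.005, -0.04, 0.999], [-1.0, -0.004, -0.005]]
contact_force: [-2.2, -7.1, 2.7]
grip_width: 0.198
t 3.875 q [0.073, 0.534, 1.628, -0.007, 0.976, -1.534] p [0.6447, 0.0574, 0.1527] F [-2.2, -7.1, 2.7] T [-0.88, 0.48, -0.0] w 0.0174
[[0.004, -0.999, -0.04], [-0.005, -0.04, 0.999], [-1.0, -0.004, -0.005]]
```

View pics/t3c.png

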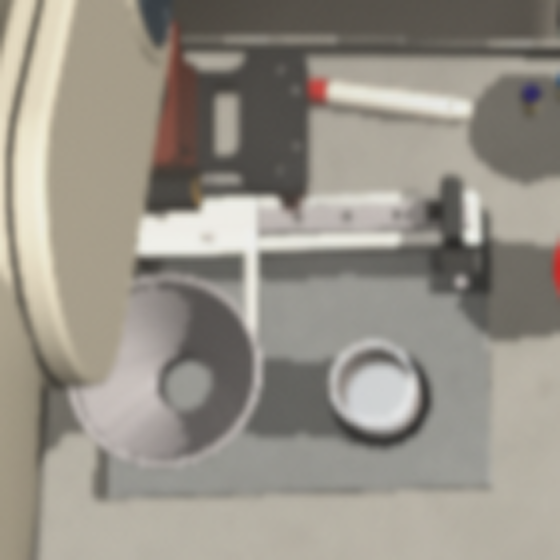

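```bash
python3 -m handwheel '{"turn":[[0,0,0],[0,0,0]],"offset":[[0,0,0.005],[0,0,0.005]],"fingers":[0,0]}'; python3 -c "
from h import *
st()"
```

```text
time_s: 4.18
tcp_pos: [0.6446, 0.0574, 0.1527]
eef_rot: [[0.004, -0.999, -0.04], [-0.012, -0.04, 0.999], [-1.0, -0.003, -0.012]]
contact_force: [-1.6, -21.2, 3.2]
grip_width: 0.197
t 4.175 q [0.076, 0.534, 1.628, -0.015, 0.977, -1.526] p [0.6446, 0.0574, 0.1527] F [-1.6, -21.2, 3.2] T [-3.03, 0.28, 0.02] w 0.0173
[[0.004, -0.999, -0.04], [-0.012, -0.04, 0.999], [-1.0, -0.003, -0.012]]
```

```bash
python3 -m handwheel '{"turn":[[0,0,0],[0,0,0],[0,0,0],[0,0,0],[0,0,0],[0,0,0],[0,0,0]],"offset":[[0,0,-0.03],[0,0,-0.06],[0,0,-0.08],[0,0,-0.096],[0,0,-0.1],[0,0,-0.104],[0,0,-0.104]],"fingers":[0,0,0,0,0,0,0]}'; python3 -c "
from h import *
st()"
```

```text
time_s: 5.05
tcp_pos: [0.6493, -0.0428, 0.1528]
eef_rot: [[0.004, -0.999, -0.039], [-0.006, -0.039, 0.999], [-1.0, -0.004, -0.006]]
contact_force: [6.2, 17.4, -9.8]
grip_width: 0.2
t 5.05 q [-0.081, 0.538, 1.621, -0.007, 0.978, -1.687] p [0.6493, -0.0428, 0.1528] F [6.2, 17.4, -9.8] T [3.09, -0.92, -0.03] w 0.0175
[[0.004, -0.999, -0.039], [-0.006, -0.039, 0.999], [-1.0, -0.004, -0.006]]
```

```bash
python3 -m handwheel '{"turn":[[0,0,0],[0,0,0],[0,0,0],[0,0,0],[0,0,0]],"offset":[[0,0,0],[0,0,0],[-0.02,0,0],[-0.07,0,0],[-0.1,0,0]],"fingers":[0.0175,0.045,0.05,0.06,0.0878]}'; python3 - <<'E'
from h import *
st()
plan([.442,-.282,.18],down(90)); plan([.442,-.282,.18],down(92.4))
W=camera_model("wrist");a=snapshot("wrist");cv2.imwrite("pics/w4.png",cv2.cvtColor(a,cv2.COLOR_RGB2BGR));np.save("w4.npy",W["pose"])
E
```

```text
time_s: 5.68
tcp_pos: [0.65, -0.0428, 0.2571]
eef_rot: [[0.009, -0.999, -0.039], [-0.007, -0.039, 0.999], [-1.0, -0.008, -0.007]]
contact_force: [0.6, -0.6, 0.1]
grip_width: 0.618
t 5.675 q [-0.081, 0.423, 1.545, -0.007, 1.164, -1.688] p [0.65, -0.0428, 0.2571] F [0.6, -0.6, 0.1] T [0.01, -0.05, 0.01] w 0.0543
[[0.009, -0.999, -0.039], [-0.007, -0.039, 0.999], [-1.0, -0.008, -0.007]]
offset [0.0769, 0.2177, -0.2305] turn [0.0386, -0.007, 0.0085] d 0.326
offset [0.0769, 0.2177, -0.2305] turn [-0.0033, -0.0072, 0.0083] d 0.326
```

View pics/w4.png

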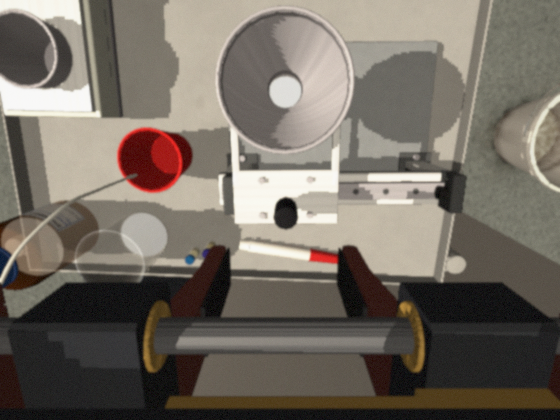

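The carriage is home against its stop at (227,192). The jar shows through the spout at (286,91).

```bash
cat > kin.py <<'E'
import numpy as np
from scipy.optimize import least_squares
from scipy.spatial.transform import Rotation as R
rz=lambda a:R.from_euler('z',a).as_matrix(); ry=lambda a:R.from_euler('y',a).as_matrix()
D=[([1.29798,.42384,1.63069,0,1.08859,-.01902],[.15676,.60445,.2219]),
([.009,.425,1.627,-.001,1.09,-1.604],[.6259,.017,.2225]),
([-.028,.534,1.628,-.004,.974,-1.636],[.6478,-.0075,.153]),
([.062,.534,1.629,-.004,.975,-1.546],[.645,.051,.1527]),
([-.081,.538,1.621,-.007,.978,-1.687],[.6493,-.0428,.1528]),
([-.081,.423,1.545,-.007,1.164,-1.688],[.65,-.0428,.2571])]
def fk(q,p,j4s=1):
    h,a1,L2,L3,a3,d6,oy=p
    A=rz(q[0]);B=A@ry(q[1]);C=B@ry(q[2])
    w=A@[a1,oy,h]+B@[0,0,L2]+C@[a3,0,L3]
    E=C@rz(j4s*q[3])@ry(q[4]);F=E@rz(j4s*q[5])
    return w+E[:,2]*d6,E[:,2],F,w
if __name__=="__main__":
    f=lambda p:np.concatenate([fk(q,p)[0]-np.array(t) for q,t in D]+[0.01*(p-np.array([.4,0,.45,.45,0,.3,0]))])
    for s in [[.4,0,.45,.45,0,.3,0],[.3,.1,.4,.4,0,.3,0]]:
        r=least_squares(f,s);print(r.x.round(4),np.abs(r.fun[:18]).max())
    p=r.x
    for q,t in D: print(fk(q,p)[0].round(4),t, fk(q,p)[2].round(2).tolist())
E
python3 kin.py; python3 - <<'E'
from h import *
W=camera_model("wrist");W["pose"]=np.load("w4.npy")
print("funnel",onz(W,285,80,.157),"jar via spout",onz(W,286,91,.02))
print("block edge",onz(W,93,20,.06),onz(W,106,114,.06), onz(W,0,115,.06))
print("cup empty rim",onz(W,20,48,.084))
print("plate front",onz(W,440,40,.012),onz(W,350,40,.012))
print("red",onz(W,154,155,.07),"knob top",onz(W,286,212,.187))
E
```

```text
[0.3551 0.0027 0.5518 0.483  0.0693 0.3503 0.0119] 0.00025240518261142667
[0.3551 0.0027 0.5518 0.483  0.0693 0.3503 0.0119] 0.00025240533089660247
[0.1568 0.6046 0.2217] [0.15676, 0.60445, 0.2219] [[-0.25, -0.97, -0.0], [-0.97, 0.25, -0.0], [0.0, 0.0, -1.0]]
[0.626  0.0173 0.2225] [0.6259, 0.017, 0.2225] [[0.04, -1.0, -0.0], [-1.0, -0.04, -0.0], [0.0, 0.0, -1.0]]
[ 0.648  -0.0074  0.153 ] [0.6478, -0.0075, 0.153] [[0.04, -1.0, 0.01], [-1.0, -0.04, -0.0], [0.0, -0.01, -1.0]]
[0.645  0.0508 0.1526] [0.645, 0.051, 0.1527] [[0.04, -1.0, 0.0], [-1.0, -0.04, -0.0], [0.0, -0.0, -1.0]]
[ 0.6491 -0.0428  0.153 ] [0.6493, -0.0428, 0.1528] [[0.04, -1.0, 0.0], [-1.0, -0.04, -0.01], [0.01, -0.0, -1.0]]
[ 0.6498 -0.043   0.2572] [0.65, -0.0428, 0.2571] [[0.04, -1.0, 0.01], [-1.0, -0.04, -0.01], [0.01, -0.01, -1.0]]
funnel [ 0.55329218 -0.04592795  0.157     ] jar via spout [ 0.55126962 -0.04537351  0.02      ]
block edge [ 0.49815721 -0.22791872  0.06      ] [ 0.58245502 -0.22427549  0.06      ] [ 0.58747005 -0.33102013  0.06      ]
cup empty rim [ 0.52837895 -0.28328535  0.084     ]
plate front [0.49319157 0.11680379 0.012     ] [0.49669653 0.0209269  0.012     ]
red [ 0.62017142 -0.17498824  0.07      ] knob top [ 0.64192304 -0.04166383  0.187     ]
```

```bash
python3 -m handwheel '{"turn":[[0.04,0,0],[0.04,-0.007,0.008],[0.04,-0.007,0.008],[0.04,-0.007,0.008],[0.04,-0.007,0.008],[0.04,-0.007,0.008],[0.04,-0.007,0.008]],"offset":[[0.0,0.05,-0.05],[0.04,0.218,-0.23],[0.08,0.218,-0.23],[0.08,0.218,-0.23],[0.08,0.218,-0.23],[0.08,0.218,-0.23],[0.08,0.218,-0.23]],"fingers":[0.0878,0.0878,0.0878,0.0878,0.0878,0.0878,0.0878]}'; python3 - <<'E'
from h import *
st()
W=camera_model("wrist");a=snapshot("wrist");cv2.imwrite("pics/w5.png",cv2.cvtColor(a,cv2.COLOR_RGB2BGR));np.save("w5.npy",W["pose"])
S=camera_model("scene");s2=lambda u,v:(215+u/5-.4,230+v/5-.4)
b=onz(S,*s2(115,405),0);o,d=ray(S,*s2(117,318));
# height: point on ray whose y,x closest to b
h=d[:2]; t=((b[:2]-o[:2])@h)/(h@h); print("ring h",(o+t*d)[2],b)
E
```

```text
time_s: 6.6
tcp_pos: [0.4438, -0.2825, 0.1804]
eef_rot: [[0.006, -1.0, 0.004], [-0.001, 0.004, 1.0], [-1.0, -0.006, -0.001]]
contact_force: [0.4, -0.0, -0.6]
grip_width: 0.999
t 6.6 q [-0.591, 0.333, 1.885, 0.004, 0.917, -2.161] p [0.4438, -0.2825, 0.1804] F [0.4, -0.0, -0.6] T [0.0, -0.03, -0.06] w 0.0877
[[0.006, -1.0, 0.004], [-0.001, 0.004, 1.0], [-1.0, -0.006, -0.001]]
ring h 0.04907502483847792 [ 0.3351164  -0.24577647  0.        ]
```

View pics/w5.png

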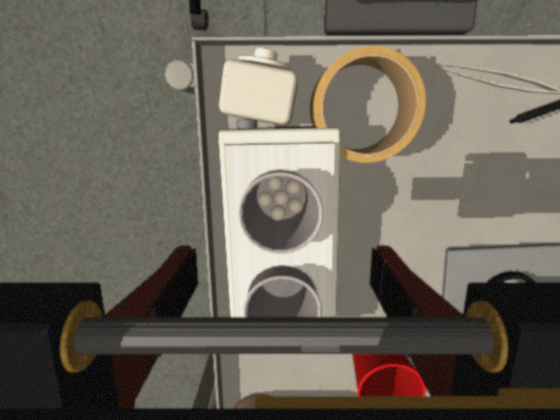

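```bash
cat > ik.py <<'E'
from kin import *
P=[0.3551,0.0027,0.5518,0.483,0.0693,0.3503,0.0119]
lo=np.array([-3,-.9,.09,-1.31,.11,-2.54]);hi=np.array([3,2.11,2.58,4.45,2.69,2.54])
def ik(p,Rt,q0):
    F=np.stack([-Rt[:,2],Rt[:,1],Rt[:,0]],1)
    def f(q):
        a,_,G,_=fk(q,P); return np.concatenate([(a-p)*5,(G-F).ravel()])
    best=None
    for s in [q0]+[np.random.default_rng(i).uniform(lo,hi) for i in range(12)]:
        r=least_squares(f,np.clip(s,lo+1e-3,hi-1e-3),bounds=(lo,hi))
        if r.cost<1e-6 and (best is None or np.abs(r.x-q0).max()<np.abs(best-q0).max()): best=r.x
    return best
def tool(az,pitch,flip=1):
    a,b=np.radians([az,pitch]); x=np.array([np.cos(a)*np.cos(b),np.sin(a)*np.cos(b),-np.sin(b)])
    z=flip*np.array([-np.sin(a),np.cos(a),0]); return np.stack([x,np.cross(z,x),z],1)
E
python3 - <<'E'
from h import *
from ik import *
W=camera_model("wrist");W["pose"]=np.load("w5.npy")
print("cup",onz(W,282,211.5,.084),onz(W,241,211,.084)-onz(W,323,211,.084),onz(W,282,170,.084)[0]-onz(W,282,253,.084)[0])
print("ring",onz(W,369,104,.049),onz(W,426,104,.049),onz(W,369,161,.049), "timer",onz(W,296,122,.03),"pen",onz(W,510,121,.005))
q0=np.array([-.591,.333,1.885,.004,.917,-2.161])
up=np.array([0,0,1.])
for flip in(1,-1):
  for az in(60,75,90):
    for pit in(15,25,35):
      R0=tool(az,pit,flip); g=np.array([.40,-.02,.045]); q=ik(g+.019*R0[:,0],R0,q0)
      # pour: level tool az, roll
      a=np.radians(az);n=np.array([np.cos(a),np.sin(a),0]);
      lev=tool(az,0,flip); Rp=R.from_rotvec(n*np.radians(105)).as_matrix()@lev
      fu=np.array([.553,-.046,.157]); d=np.cross(n,up); gp=fu-.045*d+up*.06; qp=ik(gp+.019*n,Rp,q0 if q is None else q)
      ql=ik(gp+.019*n,lev,q0 if q is None else q)
      print(flip,az,pit,None if q is None else q.round(2),None if ql is None else ql.round(2),None if qp is None else qp.round(2))
E
```

```text
cup [ 0.44245259 -0.28350362  0.084     ] [-0.00025362 -0.06335208  0.        ] -0.06654589217538692
ring [ 0.36224652 -0.21296056  0.049     ] [ 0.36244303 -0.16692671  0.049     ] [ 0.40811213 -0.21011251  0.049     ] timer [ 0.37628217 -0.27121269  0.03      ] pen [ 0.37652426 -0.06901144  0.005     ]
1 60 15 [-0.92  1.1   2.13  1.2   1.27  1.48] [-0.75  0.89  2.04  1.35  1.62  1.78] None
1 60 25 [-0.87  0.97  2.2   1.23  1.12  1.54] [-0.75  0.89  2.04  1.35  1.62  1.78] None
1 60 35 [-0.8   0.85  2.25  1.27  0.97  1.62] [-0.75  0.89  2.04  1.35  1.62  1.78] None
1 75 15 [-0.83  1.07  1.99  0.99  1.35  1.64] [-0.72  0.91  1.85  1.14  1.73  1.91] [-0.72  0.91  1.85  1.14  1.73 -2.54]
1 75 25 [-0.79  0.96  2.06  0.99  1.2   1.69] [-0.72  0.91  1.85  1.14  1.73  1.91] [-0.72  0.91  1.85  1.14  1.73 -2.54]
1 75 35 [-0.74  0.84  2.12  1.    1.05  1.76] [-0.72  0.91  1.85  1.14  1.73  1.91] [-0.72  0.91  1.85  1.14  1.73 -2.54]
1 90 15 [-0.73  1.08  1.85  0.81  1.46  1.73] [-0.66  0.96  1.67  0.98  1.88  1.99] [-0.66  0.96  1.67  0.98  1.88 -2.46]
1 90 25 [-0.7   0.96  1.92  0.8   1.31 
[... 611 characters left out ...]
35 -1.5 ] [-0.72  0.91  1.85  1.14  1.73 -1.23] [-0.72  0.91  1.85  1.14  1.73  0.6 ]
-1 75 25 [-0.79  0.96  2.06  0.99  1.2  -1.45] [-0.72  0.91  1.85  1.14  1.73 -1.23] [-0.72  0.91  1.85  1.14  1.73  0.6 ]
-1 75 35 [-0.74  0.84  2.12  1.    1.05 -1.38] [-0.72  0.91  1.85  1.14  1.73 -1.23] [-0.72  0.91  1.85  1.14  1.73  0.6 ]
-1 90 15 [-0.73  1.08  1.85  0.81  1.46 -1.41] [-0.66  0.96  1.67  0.98  1.88 -1.15] [-0.66  0.96  1.67  0.98  1.88  0.68]
-1 90 25 [-0.7   0.96  1.92  0.8   1.31 -1.37] [-0.66  0.96  1.67  0.98  1.88 -1.15] [-0.66  0.96  1.67  0.98  1.88  0.68]
-1 90 35 [-0.65  0.86  1.99  0.79  1.16 -1.31] [-0.66  0.96  1.67  0.98  1.88 -1.15] [-0.66  0.96  1.67  0.98  1.88  0.68]
```

```bash
python3 -m handwheel '{"turn":[[0,-0.006,0],[0,-0.006,0],[0,-0.006,0],[0,-0.006,0],[0,-0.006,0],[0,-0.006,0],[0,-0.006,0],[0,-0.006,0]],"offset":[[0.05,0.001,-0.001],[0.09,0.001,-0.001],[0.11,0.001,-0.001],[0.116,0.001,-0.001],[0.116,0.001,-0.001],[0.116,0.001,-0.001],[0.116,0.001,-0.001],[0.116,0.001,-0.001]],"fingers":[0.0878,0.0878,0.0878,0.0878,0.05,0.05,0.05,0.05]}'; python3 -c "
from h import *
st()"
```

```text
time_s: 7.65
tcp_pos: [0.4455, -0.2838, 0.0658]
eef_rot: [[0.009, -1.0, 0.002], [0.003, 0.002, 1.0], [-1.0, -0.009, 0.003]]
contact_force: [1.0, -0.4, 6.3]
grip_width: 0.708
t 7.65 q [-0.595, 0.522, 1.938, 0.013, 0.676, -2.173] p [0.4455, -0.2838, 0.0658] F [1.0, -0.4, 6.3] T [-0.1, -0.06, 0.03] w 0.0622
[[0.009, -1.0, 0.002], [0.003, 0.002, 1.0], [-1.0, -0.009, 0.003]]
```

```bash
python3 -m handwheel '{"turn":[[0,0,0],[0,0,0],[0,0,0],[0,0,0],[0,0,0],[0,0,0],[0,0,0],[0,0,0],[0,0,0],[0,0,0]],"offset":[[0,0,0],[-0.03,0,0],[-0.07,0,0],[-0.11,0,0],[-0.12,0.01,0.04],[-0.12,0.02,0.1],[-0.12,0.03,0.16],[-0.12,0.045,0.22],[-0.12,0.045,0.264],[-0.12,0.045,0.264]],"fingers":[0.05,0.05,0.05,0.05,0.05,0.05,0.05,0.05,0.05,0.05]}'; python3 - <<'E'
from h import *
st()
for n in("top","scene","wrist"): cv2.imwrite(f"pics/{n}6.png",cv2.cvtColor(snapshot(n),cv2.COLOR_RGB2BGR))
E
```

```text
time_s: 8.9
tcp_pos: [0.3989, -0.0178, 0.186]
eef_rot: [[0.008, -1.0, -0.002], [0.004, -0.002, 1.0], [-1.0, -0.008, 0.004]]
contact_force: [0.7, -0.7, -2.7]
grip_width: 0.706
t 8.9 q [-0.078, 0.14, 2.139, 0.006, 0.855, -1.655] p [0.3989, -0.0178, 0.186] F [0.7, -0.7, -2.7] T [0.03, -0.01, 0.0] w 0.062
[[0.008, -1.0, -0.002], [0.004, -0.002, 1.0], [-1.0, -0.008, 0.004]]
```

View pics/scene6.png

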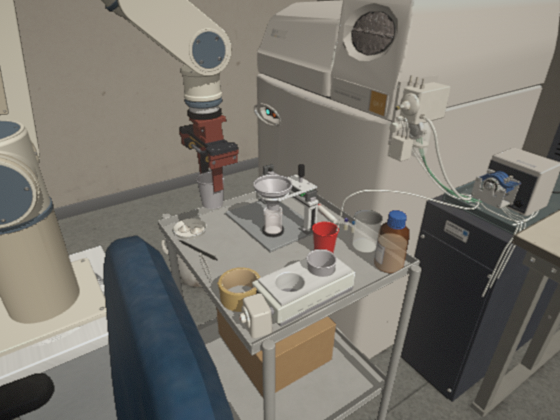

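View pics/wrist6.png

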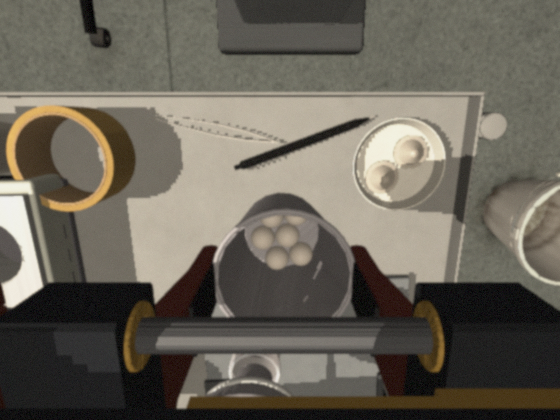

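The cup is held upright at (285,262) with its balls visible at (283,245). Now I'll check that the black pen clears the spot where the cup will stand.

```bash
python3 - <<'E'
from h import *
W=camera_model("wrist")
print(onz(W,237,167,.005),onz(W,372,118,.005),onz(W,285,145,.0),"tray",onz(W,356,165,.02),onz(W,400,210,.02))
E
```

```text
[ 0.37599988 -0.06575109  0.005     ] [0.3295721  0.06503586 0.005     ] [ 0.35508543 -0.01810708  0.        ] tray [0.37237429 0.04896851 0.02      ] [0.41668262 0.09459507 0.02      ]
```

```bash
python3 -m handwheel '{"turn":[[0,0,0],[0,0,0],[0,0,0],[0,0,0],[0,0,0]],"offset":[[0.03,-0.01,0],[0.08,-0.01,0],[0.12,-0.01,0],[0.131,-0.01,0],[0.131,-0.01,0]],"fingers":[0.05,0.05,0.05,0.05,0.05]}'; python3 -c "
from h import *
st()"
```

```text
time_s: 9.68
tcp_pos: [0.4109, -0.0208, 0.0551]
eef_rot: [[0.008, -1.0, 0.004], [0.003, 0.004, 1.0], [-1.0, -0.008, 0.003]]
contact_force: [0.4, 0.7, -1.6]
grip_width: 0.706
t 9.675 q [-0.083, 0.431, 2.191, 0.008, 0.513, -1.657] p [0.4109, -0.0208, 0.0551] F [0.4, 0.7, -1.6] T [-0.0, 0.01, -0.01] w 0.0619
[[0.008, -1.0, 0.004], [0.003, 0.004, 1.0], [-1.0, -0.008, 0.003]]
```

```bash
python3 -m handwheel '{"turn":[[0,0,0],[0,0,0],[0,0,0]],"offset":[[0.002,0,0],[0.0035,0,0],[0.0035,0,0]],"fingers":[0.05,0.05,0.05]}'; python3 -c "
from h import *
st()"
```

```text
time_s: 10.05
tcp_pos: [0.4114, -0.0208, 0.0522]
eef_rot: [[0.009, -1.0, 0.004], [0.003, 0.004, 1.0], [-1.0, -0.009, 0.003]]
contact_force: [0.0, 0.6, -1.3]
grip_width: 0.701
t 10.05 q [-0.082, 0.438, 2.191, 0.008, 0.504, -1.657] p [0.4114, -0.0208, 0.0522] F [0.0, 0.6, -1.3] T [-0.0, 0.06, 0.03] w 0.0616
[[0.009, -1.0, 0.004], [0.003, 0.004, 1.0], [-1.0, -0.009, 0.003]]
```

```bash
python3 -m handwheel '{"turn":[[0,0,0],[0,0,0]],"offset":[[0.0015,0,0],[0.002,0,0]],"fingers":[0.05,0.05]}'; python3 -c "
from h import *
st()"
```

```text
time_s: 10.3
tcp_pos: [0.4124, -0.0211, 0.0516]
eef_rot: [[0.011, -1.0, 0.003], [0.003, 0.003, 1.0], [-1.0, -0.011, 0.003]]
contact_force: [-5.9, -3.2, 26.4]
grip_width: 0.706
t 10.3 q [-0.083, 0.44, 2.191, 0.008, 0.501, -1.657] p [0.4124, -0.0211, 0.0516] F [-5.9, -3.2, 26.4] T [-0.25, 0.76, -0.01] w 0.062
[[0.011, -1.0, 0.003], [0.003, 0.003, 1.0], [-1.0, -0.011, 0.003]]
```

```bash
python3 -m handwheel '{"turn":[[0,0,0],[0,0,0],[0,0,0],[0,0,0],[0,0,0],[0,0,0],[0,0,0]],"offset":[[-0.001,0,0],[-0.001,0,0],[-0.001,0,0],[-0.02,0,0],[-0.06,0,0],[-0.12,0,0],[-0.15,0,0]],"fingers":[0.0878,0.0878,0.0878,0.0878,0.0878,0.0878,0.0878]}'; python3 - <<'E'
from h import *
from ik import *
st()
W=camera_model("wrist")
for n in("wrist","scene"): cv2.imwrite(f"pics/{n}7.png",cv2.cvtColor(snapshot(n),cv2.COLOR_RGB2BGR))
np.save("w7.npy",W["pose"])
crop("pics/scene7.png","pics/s7c.png",160,130,310,260,5)
E
```

```text
time_s: 11.18
tcp_pos: [0.4115, -0.0215, 0.2041]
eef_rot: [[0.014, -1.0, 0.003], [0.003, 0.003, 1.0], [-1.0, -0.014, 0.003]]
contact_force: [0.4, -0.7, -0.3]
grip_width: 1.003
t 11.175 q [-0.084, 0.126, 2.101, 0.005, 0.9, -1.655] p [0.4115, -0.0215, 0.2041] F [0.4, -0.7, -0.3] T [0.06, -0.06, -0.0] w 0.088
[[0.014, -1.0, 0.003], [0.003, 0.003, 1.0], [-1.0, -0.014, 0.003]]
```

View pics/wrist7.png

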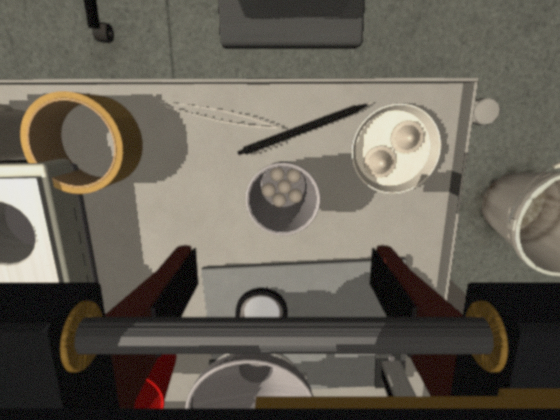

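View pics/s7c.png

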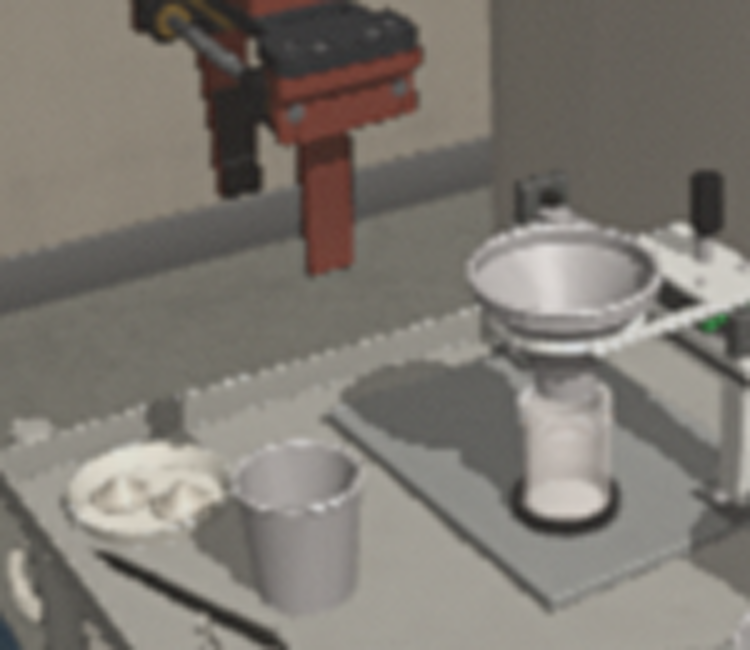

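```bash
python3 - <<'E'
from h import *
from ik import *
W=camera_model("wrist");W["pose"]=np.load("w7.npy")
print("cup rim",onz(W,283,197,.07),onz(W,247,197,.07)[1]-onz(W,320,197,.07)[1])
s=manip.sense();q0=s["joint_pos"]
Rt=tool(75,25,-1);t=Rt[:,0];g=np.array([.411,-.022,.046])
for nm,p in [("hi",[.36,-.17,.2]),("pre",g-.10*t),("grasp",g+.019*t)]:
    q=ik(np.array(p),Rt,q0 if nm=="hi" else q);print(nm,np.round(p,3),None if q is None else q.round(2)); plan(p,Rt,s)
# intermediate orientation check along slerp
rv=Rn.from_matrix(np.array(s["eef_rot"]).T@Rt).as_rotvec()
q=q0
for f in np.linspace(0,1,7):
    Rm=np.array(s["eef_rot"])@Rn.from_rotvec(rv*f).as_matrix();p=np.array(s["tcp_pos"])*(1-f)+f*np.array([.36,-.17,.2]);q=ik(p,Rm,q);print(f,None if q is None else q.round(2), Rm[:,0].round(2));
    if q is None:q=q0
E
```

```text
cup rim [ 0.40826738 -0.02137817  0.07      ] -0.06392285354146546
hi [ 0.36 -0.17  0.2 ] [-1.06  0.67  1.89  0.68  1.58 -1.18]
offset [0.0032, 0.0524, -0.1486] turn [1.6177, -1.0087, 0.7974] d 0.158
pre [ 0.388 -0.11   0.088] [-0.96  0.86  1.94  0.79  1.36 -1.31]
offset [0.1156, 0.027, -0.0883] turn [1.6177, -1.0087, 0.7974] d 0.148
grasp [ 0.415 -0.005  0.038] [-0.78  0.95  2.04  1.    1.21 -1.43]
offset [0.1666, 0.0003, 0.0158] turn [1.6177, -1.0087, 0.7974] d 0.167
0.0 [-0.08  0.11  2.11  0.    0.9  -1.65] [ 0.02  0.   -1.  ]
0.16666666666666666 [-0.28  0.19  2.03  0.18  1.06 -1.67] [-0.09  0.19 -0.98]
0.3333333333333333 [-0.46  0.29  1.97  0.3   1.21 -1.64] [-0.14  0.38 -0.91]
0.5 [-0.62  0.39  1.92  0.41  1.34 -1.56] [-0.13  0.57 -0.81]
0.6666666666666666 [-0.78  0.49  1.89  0.5   1.45 -1.45] [-0.06  0.72 -0.69]
0.8333333333333333 [-0.92  0.59  1.88  0.59  1.53 -1.32] [ 0.07  0.83 -0.55]
1.0 [-1.06  0.67  1.89  0.68  1.58 -1.18] [ 0.23  0.88 -0.42]
```

```bash
python3 -m handwheel '{"turn":[[0.27,-0.168,0.133],[0.27,-0.168,0.133],[0.54,-0.336,0.266],[0.54,-0.336,0.266],[0.81,-0.504,0.399],[0.81,-0.504,0.399],[1.08,-0.673,0.532],[1.35,-0.841,0.665],[1.618,-1.009,0.797],[1.618,-1.009,0.797],[1.618,-1.009,0.797],[1.618,-1.009,0.797]],"offset":[[-0.01,0.01,-0.02],[-0.01,0.02,-0.04],[0,0.03,-0.06],[0,0.04,-0.09],[0.003,0.05,-0.12],[0.003,0.052,-0.149],[0.003,0.052,-0.149],[0.003,0.052,-0.149],[0.003,0.052,-0.149],[0.003,0.052,-0.149],[0.003,0.052,-0.149],[0.003,0.052,-0.149]],"fingers":[0.0878,0.0878,0.0878,0.0878,0.0878,0.0878,0.0878,0.0878,0.0878,0.0878,0.0878,0.0878]}'; python3 - <<'E'
from h import *
from ik import *
st()
Rt=tool(75,25,-1);t=Rt[:,0];g=np.array([.409,-.0215,.046])
plan(g-.10*t,Rt);plan(g+.019*t,Rt)
for n in("wrist","scene"): cv2.imwrite(f"pics/{n}8.png",cv2.cvtColor(snapshot(n),cv2.COLOR_RGB2BGR))
E
```

```text
time_s: 12.78
tcp_pos: [0.3596, -0.1699, 0.1985]
eef_rot: [[0.237, 0.115, 0.965], [0.876, 0.403, -0.264], [-0.419, 0.908, -0.006]]
contact_force: [-0.0, 0.3, -0.5]
grip_width: 0.996
t 12.775 q [-1.018, 0.607, 1.946, 0.723, 1.567, -1.148] p [0.3596, -0.1699, 0.1985] F [-0.0, 0.3, -0.5] T [-0.44, 0.17, 0.03] w 0.0875
[[0.237, 0.115, 0.965], [0.876, 0.403, -0.264], [-0.419, 0.908, -0.006]]
offset [0.1058, -0.0725, 0.0096] turn [-0.0072, 0.0023, -0.0036] d 0.129
offset [0.2248, -0.073, 0.0093] turn [-0.0072, 0.0023, -0.0036] d 0.237
```

View pics/scene8.png

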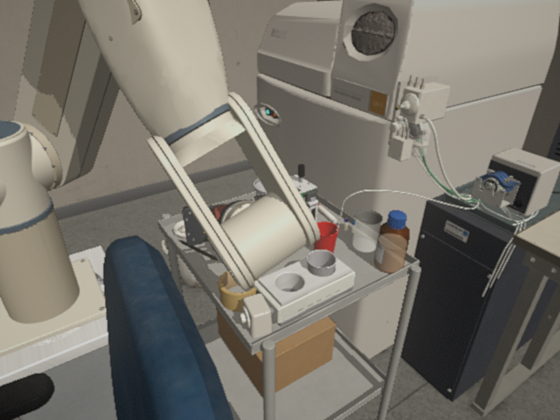

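View pics/wrist8.png

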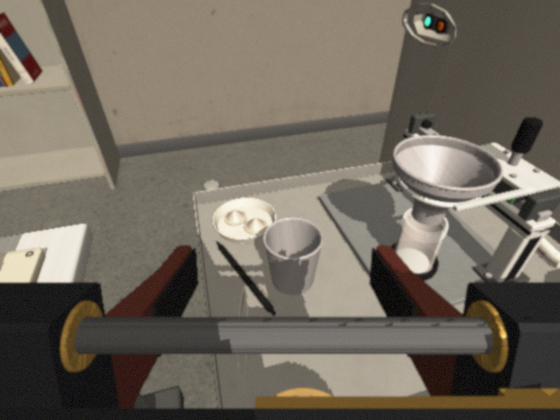

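```bash
python3 -m handwheel '{"turn":[[-0.007,0,0],[-0.007,0,0],[-0.007,0,0],[-0.007,0,0]],"offset":[[0.04,-0.04,0.005],[0.08,-0.072,0.0095],[0.106,-0.0725,0.0095],[0.106,-0.0725,0.0095]],"fingers":[0.0878,0.0878,0.0878,0.0878]}'; python3 - <<'E'
from h import *
from ik import *
st()
Rt=tool(75,25,-1);t=Rt[:,0];g=np.array([.409,-.0215,.046])
plan(g+.019*t,Rt)
W=camera_model("wrist");np.save("w9.npy",W["pose"])
cv2.imwrite("pics/wrist9.png",cv2.cvtColor(snapshot("wrist"),cv2.COLOR_RGB2BGR))
print("proj rim",proj(W,[.409,-.0215,.07]),proj(W,[.409,-.0215,0]))
E
```

```text
time_s: 13.38
tcp_pos: [0.3844, -0.1067, 0.0873]
eef_rot: [[0.232, 0.107, 0.967], [0.878, 0.405, -0.255], [-0.419, 0.908, -0.0]]
contact_force: [0.1, 0.7, 0.5]
grip_width: 1.0
t 13.375 q [-0.905, 0.81, 2.003, 0.837, 1.349, -1.303] p [0.3844, -0.1067, 0.0873] F [0.1, 0.7, 0.5] T [-0.39, 0.13, 0.04] w 0.0878
[[0.232, 0.107, 0.967], [0.878, 0.405, -0.255], [-0.419, 0.908, -0.0]]
offset [0.1167, -0.0005, 0.0021] turn [0.0012, -0.0035, -0.0044] d 0.117
proj rim [284.78864074 190.29906412] [284.55784825 256.00691998]
```

View pics/wrist9.png

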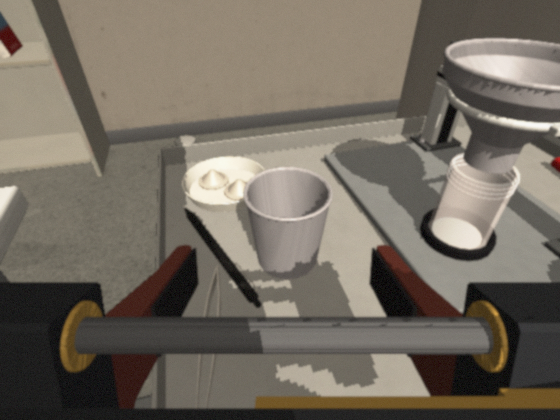

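The cup is centred at (287,195) between the fingers, matching the predicted spot. Next I advance and close.

```bash
python3 -m handwheel '{"turn":[[0,0,0],[0,0,0],[0,0,0],[0,0,0],[0,0,0],[0,0,0],[0,0,0],[0,0,0]],"offset":[[0.04,0,0.002],[0.08,0,0.002],[0.11,0,0.002],[0.117,0,0.002],[0.117,0,0.002],[0.117,0,0.002],[0.117,0,0.002],[0.117,0,0.002]],"fingers":[0.0878,0.0878,0.0878,0.0878,0.0878,0.05,0.05,0.05]}'; python3 - <<'E'
from h import *
st()
cv2.imwrite("pics/wrist10.png",cv2.cvtColor(snapshot("wrist"),cv2.COLOR_RGB2BGR))
E
```

```text
time_s: 14.42
tcp_pos: [0.4143, -0.0065, 0.0389]
eef_rot: [[0.234, 0.106, 0.966], [0.877, 0.406, -0.257], [-0.42, 0.908, 0.002]]
contact_force: [-0.1, -0.3, -0.4]
grip_width: 0.697
t 14.425 q [-0.71, 0.906, 2.083, 1.065, 1.208, -1.425] p [0.4143, -0.0065, 0.0389] F [-0.1, -0.3, -0.4] T [-0.4, 0.22, -0.02] w 0.0612
[[0.234, 0.106, 0.966], [0.877, 0.406, -0.257], [-0.42, 0.908, 0.002]]
```

View pics/wrist10.png

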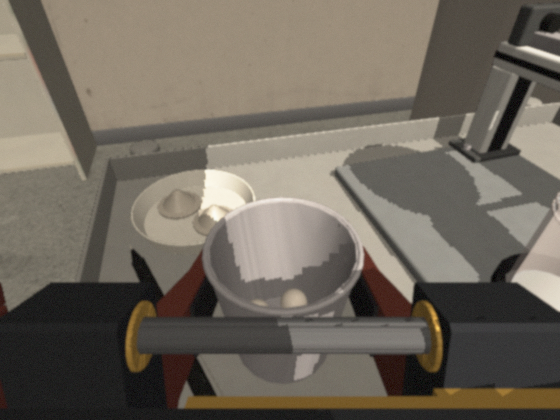

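```bash
python3 -m handwheel '{"turn":[[0,0,0],[0,0,0],[0,0,0],[0,0,0],[0,0,0],[0,0,0],[0,0,0],[0,0,0]],"offset":[[0,0,0],[0,0,0],[-0.0042,0.0091,0],[-0.021,0.0454,0],[-0.042,0.091,0],[-0.063,0.136,0],[-0.084,0.182,0],[-0.084,0.182,0]],"fingers":[0.05,0.05,0.05,0.05,0.05,0.05,0.05,0.05]}'; python3 - <<'E'
from h import *
st()
for n in("wrist","scene","top"): cv2.imwrite(f"pics/{n}11.png",cv2.cvtColor(snapshot(n),cv2.COLOR_RGB2BGR))
E
```

```text
time_s: 15.48
tcp_pos: [0.4143, -0.0064, 0.242]
eef_rot: [[0.236, 0.101, 0.967], [0.875, 0.41, -0.256], [-0.422, 0.906, 0.008]]
contact_force: [-0.2, 0.5, -2.7]
grip_width: 0.673
t 15.475 q [-0.709, 0.441, 2.124, 0.972, 1.43, -1.06] p [0.4143, -0.0064, 0.242] F [-0.2, 0.5, -2.7] T [-0.71, 0.31, -0.02] w 0.059
[[0.236, 0.101, 0.967], [0.875, 0.41, -0.256], [-0.422, 0.906, 0.008]]
```

View pics/wrist11.png

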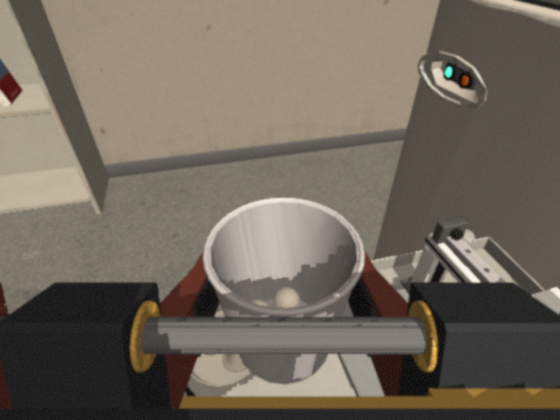

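View pics/scene11.png

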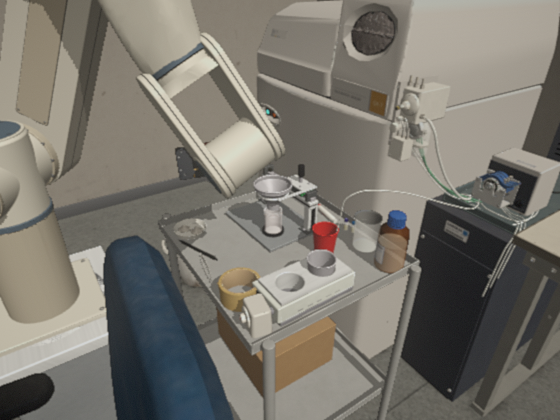

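```bash
cat > pour.py <<'E'
from h import *
from ik import *
F=np.array([.554,-.046,.157]); az=np.radians(75); n=np.array([np.cos(az),np.sin(az),0]); d=np.array([np.sin(az),-np.cos(az),0]); up=np.array([0,0,1.])
Rup=tool(75,25,-1)            # grasp orientation, cup upright
ucup=Rup.T@up                 # cup axis in tool frame
HR=.070-.047
def Rphi(phi): return Rn.from_rotvec(n*np.radians(phi)).as_matrix()@tool(75,0,-1)
def info(phi,R=None):
    R=Rphi(phi) if R is None else R
    u=R@ucup; e=-up+u*(up@u); e/=np.linalg.norm(e)
    return R,u,np.degrees(np.arccos(u[2])),HR*u+.033*e   # lip rel. to grasp point
E
python3 - <<'E'
from pour import *
s=manip.sense()
for phi in(0,60,70,80,90,100,110):
    R,u,T,l=info(phi);print(phi,"tilt",T.round(1),"u d/n/up",(u@d).round(2),(u@n).round(2),u[2].round(2),"lip rel d,n,up",(l@d).round(4),(l@n).round(4),l[2].round(4))
lip=F-.017*d-.006*n;lip[2]=.19
R,u,T,l=info(100);g=lip-l;print("g",g)
gA=g.copy();gA[2]=.275;gA-=.01*d
print("stageA");plan(gA+.019*n,tool(75,0,-1),s);print(gA)
q=ik(gA+.019*n,tool(75,0,-1),s["joint_pos"]);print(q.round(2))
q=ik(g+.019*n,Rphi(110),q);print(q.round(2))
E
```

```text
0 tilt 25.0 u d/n/up -0.0 -0.42 0.91 lip rel d,n,up 0.0 -0.0396 0.0069
60 tilt 63.1 u d/n/up 0.78 -0.42 0.45 lip rel d,n,up 0.0312 -0.0168 -0.019
70 tilt 71.9 u d/n/up 0.85 -0.42 0.31 lip rel d,n,up 0.0288 -0.0143 -0.0242
80 tilt 80.9 u d/n/up 0.89 -0.42 0.16 lip rel d,n,up 0.0252 -0.0119 -0.029
90 tilt 90.0 u d/n/up 0.91 -0.42 0.0 lip rel d,n,up 0.0208 -0.0097 -0.033
100 tilt 99.1 u d/n/up 0.89 -0.42 -0.16 lip rel d,n,up 0.0158 -0.0075 -0.0362
110 tilt 108.1 u d/n/up 0.85 -0.42 -0.31 lip rel d,n,up 0.0104 -0.0052 -0.0385
g [ 0.52267193 -0.03605518  0.22620847]
stageA
offset [0.001, 0.0402, 0.1034] turn [0.0016, -0.0021, 0.4335] d 0.111
[ 0.51301267 -0.03346699  0.275     ]
[-0.71  0.8   1.87  1.16  1.77 -1.15]
[-0.7   0.9   1.83  1.16  1.74  0.72]
```

```bash
python3 -m handwheel '{"turn":[[0,0,0.12],[0,0,0.25],[0,0,0.38],[0,0,0.433],[0,0,0.433],[0,0,0.433]],"offset":[[0,0.03,0],[0,0.04,0.03],[0.001,0.04,0.07],[0.001,0.04,0.103],[0.001,0.04,0.103],[0.001,0.04,0.103]],"fingers":[0.05,0.05,0.05,0.05,0.05,0.05]}'; python3 - <<'E'
from pour import *
st()
s=manip.sense();R0=np.array(s["eef_rot"])
lip=F-.017*d-.006*n;lip[2]=.19
for phi in(70,76,80,84,88,92,96,100,104,110):
    R,u,T,l=info(phi);g=lip-l;o=R0.T@(g+.019*n-s["tcp_pos"]);w=Rn.from_matrix(R0.T@R).as_rotvec();print(phi,T.round(1),o.round(4),w.round(3))
cv2.imwrite("pics/s12.png",cv2.cvtColor(snapshot("scene"),cv2.COLOR_RGB2BGR));crop("pics/s12.png","pics/s12c.png",160,120,320,250,5)
E
```

```text
time_s: 16.38
tcp_pos: [0.5166, -0.0145, 0.2734]
eef_rot: [[0.256, 0.002, 0.967], [0.967, -0.001, -0.256], [-0.0, 1.0, -0.002]]
contact_force: [-0.5, -0.6, -1.6]
grip_width: 0.679
t 16.375 q [-0.645, 0.721, 1.916, 1.229, 1.754, -1.096] p [0.5166, -0.0145, 0.2734] F [-0.5, -0.6, -1.6] T [-0.75, 0.27, -0.03] w 0.0596
[[0.256, 0.002, 0.967], [0.967, -0.001, -0.256], [-0.0, 1.0, -0.002]]
70 71.9 [ 0.0065 -0.0592 -0.0013] [ 1.219 -0.003  0.002]
76 77.3 [ 0.0051 -0.0563  0.0007] [ 1.324 -0.002  0.002]
80 80.9 [ 0.0042 -0.0544  0.0022] [ 1.394 -0.002  0.002]
84 84.6 [ 0.0033 -0.0527  0.0039] [ 1.464 -0.002  0.002]
88 88.2 [ 0.0024 -0.0511  0.0057] [ 1.534 -0.002  0.002]
92 91.8 [ 0.0015 -0.0497  0.0075] [ 1.603 -0.002  0.002]
96 95.4 [ 0.0006 -0.0484  0.0095] [ 1.673 -0.002  0.002]
100 99.1 [-0.0003 -0.0472  0.0116] [ 1.743 -0.002  0.003]
104 102.7 [-0.0012 -0.0461  0.0137] [ 1.813 -0.002  0.003]
110 108.1 [-0.0026 -0.0449  0.017 ] [ 1.917 -0.002  0.003]
```

View pics/s12c.png

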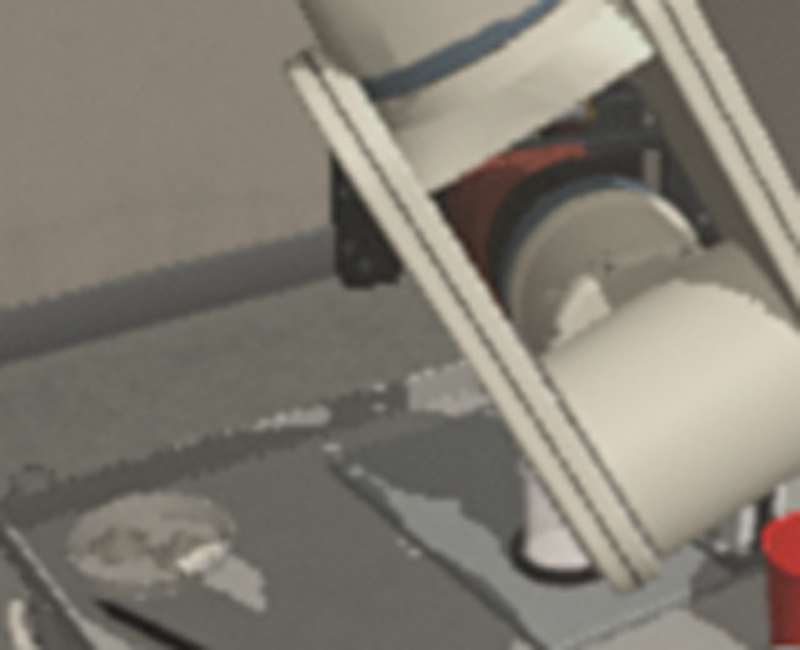

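```bash
python3 -m handwheel '{"turn":[[0.18,0,0],[0.36,0,0],[0.54,0,0],[0.72,0,0],[0.9,0,0],[1.08,0,0],[1.22,0,0],[1.3,0,0],[1.324,0,0],[1.324,0,0]],"offset":[[0.006,0,0],[0.006,0,0],[0.006,0,0],[0.006,0,0],[0.006,0,0],[0.006,-0.01,0],[0.006,-0.03,0],[0.005,-0.045,0],[0.005,-0.054,0.001],[0.005,-0.054,0.001]],"fingers":[0.05,0.05,0.05,0.05,0.05,0.05,0.05,0.05,0.05,0.05]}'; python3 - <<'E'
from pour import *
st()
s=manip.sense();R0=np.array(s["eef_rot"]);R,u,T,l=info(0,R0)
print("tilt",T,"lip-F",[((s["tcp_pos"]-.019*R0[:,0]+l-F)@v).round(4) for v in(d,n,up)])
for nm in("wrist","top"): cv2.imwrite(f"pics/{nm}13.png",cv2.cvtColor(snapshot(nm),cv2.COLOR_RGB2BGR))
crop("pics/top13.png","pics/t13c.png",160,120,300,260,4)
E
```

```text
time_s: 17.68
tcp_pos: [0.5184, -0.0099, 0.22]
eef_rot: [[0.257, 0.938, 0.235], [0.967, -0.249, -0.062], [0.0, 0.243, -0.97]]
contact_force: [0.7, -0.1, -1.8]
grip_width: 0.68
t 17.675 q [-0.636, 0.823, 1.905, 1.224, 1.719, 0.142] p [0.5184, -0.0099, 0.22] F [0.7, -0.1, -1.8] T [-0.79, 0.29, -0.0] w 0.0597
[[0.257, 0.938, 0.235], [0.967, -0.249, -0.062], [0.0, 0.243, -0.97]]
tilt 77.26999111024374 lip-F [np.float64(-0.0168), np.float64(-0.0062), np.float64(0.0358)]
```

View pics/wrist13.png

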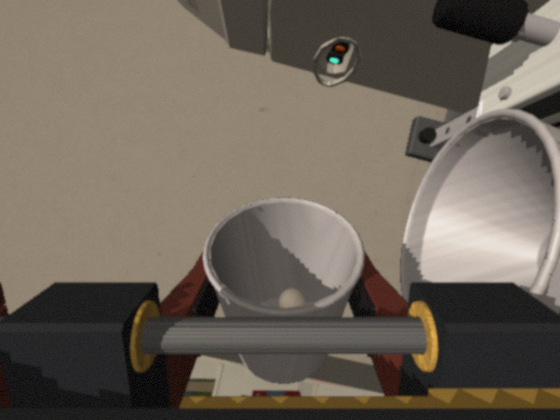

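View pics/t13c.png

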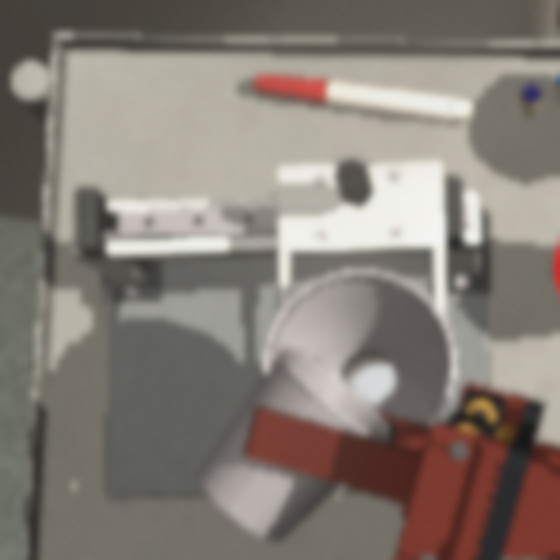

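```bash
python3 - <<'E'
from pour import *
s=manip.sense();R0=np.array(s["eef_rot"])
lip=F-.017*d-.006*n;lip[2]=.187
for phi in(80,84,88,92,96,100,104,110,116):
    R,u,T,l=info(phi);g=lip-l;o=R0.T@(g+.019*n-s["tcp_pos"]);w=Rn.from_matrix(R0.T@R).as_rotvec();print(phi,T.round(1),o.round(4),w.round(3))
E
```

```text
80 80.9 [-0.0007  0.0001  0.0047] [ 0.072 -0.     0.002]
84 84.6 [-0.0016  0.0021  0.0034] [ 0.142 -0.     0.002]
88 88.2 [-0.0025  0.0043  0.0023] [ 0.212 -0.     0.002]
92 91.8 [-0.0034  0.0064  0.0014] [ 0.282 -0.     0.002]
96 95.4 [-0.0042  0.0087  0.0006] [ 0.351 -0.     0.002]
100 99.1 [-0.0051  0.011  -0.0001] [0.421 0.    0.002]
104 102.7 [-0.0061  0.0133 -0.0005] [0.491 0.    0.002]
110 108.1 [-0.0075  0.0168 -0.001 ] [0.596 0.    0.002]
116 113.4 [-0.009   0.0202 -0.001 ] [0.7   0.    0.002]
```

```bash
python3 -m handwheel '{"turn":[[0.072,0,0],[0.107,0,0],[0.142,0,0],[0.177,0,0],[0.212,0,0],[0.24,0,0],[0.265,0,0],[0.282,0,0],[0.3,0,0],[0.32,0,0],[0.335,0,0],[0.351,0,0]],"offset":[[-0.001,0,0.0047],[-0.001,0.001,0.004],[-0.002,0.002,0.0034],[-0.002,0.003,0.003],[-0.0025,0.004,0.0023],[-0.003,0.005,0.002],[-0.003,0.006,0.0017],[-0.0034,0.0064,0.0014],[-0.0036,0.007,0.001],[-0.004,0.0075,0.001],[-0.004,0.008,0.0008],[-0.0042,0.0087,0.0006]],"fingers":[0.05,0.05,0.05,0.05,0.05,0.05,0.05,0.05,0.05,0.05,0.05,0.05]}'; python3 - <<'E'
from pour import *
st()
s=manip.sense();R0=np.array(s["eef_rot"]);R,u,T,l=info(0,R0)
print("tilt",T,"lip-F",[((s["tcp_pos"]-.019*R0[:,0]+l-F)@v).round(4) for v in(d,n,up)])
for nm in("wrist","top"): cv2.imwrite(f"pics/{nm}14.png",cv2.cvtColor(snapshot(nm),cv2.COLOR_RGB2BGR))
crop("pics/top14.png","pics/t14c.png",160,120,300,260,4)
E
```

```text
time_s: 19.27
tcp_pos: [0.5259, -0.0163, 0.2221]
eef_rot: [[0.256, 0.961, -0.102], [0.967, -0.255, 0.027], [0.0, -0.105, -0.994]]
contact_force: [-0.6, -0.7, -0.6]
grip_width: 0.679
t 19.275 q [-0.637, 0.825, 1.884, 1.225, 1.726, 0.511] p [0.5259, -0.0163, 0.2221] F [-0.6, -0.7, -0.6] T [-0.62, 0.3, 0.03] w 0.0596
[[0.256, 0.961, -0.102], [0.967, -0.255, 0.027], [0.0, -0.105, -0.994]]
tilt 95.46977456766894 lip-F [np.float64(-0.0169), np.float64(-0.0059), np.float64(0.03)]
```

View pics/wrist14.png

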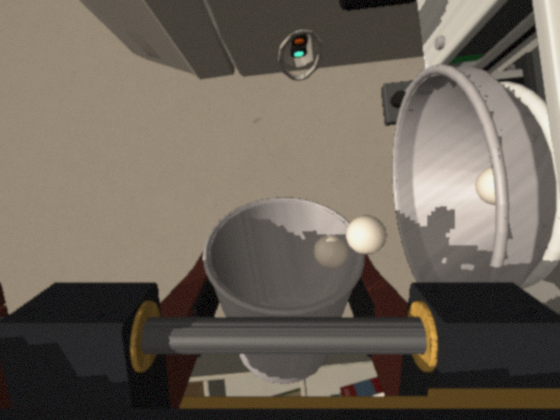

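View pics/t14c.png

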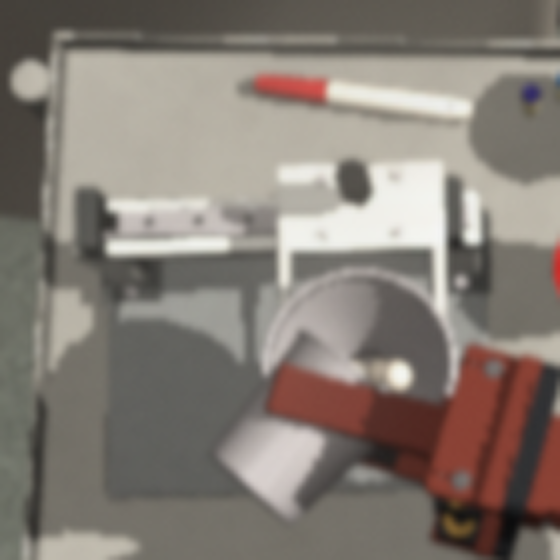

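```bash
python3 -m handwheel '{"turn":[[0.03,0,0],[0.06,0,0],[0.1,0,0],[0.14,0,0],[0.19,0,0],[0.245,0,0],[0.245,0,0],[0.245,0,0]],"offset":[[0,0.001,0],[-0.001,0.002,0],[-0.001,0.003,0],[-0.002,0.005,0],[-0.002,0.006,0],[-0.003,0.008,0],[-0.003,0.008,0],[-0.003,0.008,0]],"fingers":[0.05,0.05,0.05,0.05,0.05,0.05,0.05,0.05]}'; python3 - <<'E'
from pour import *
st()
s=manip.sense();R0=np.array(s["eef_rot"]);R,u,T,l=info(0,R0)
print("tilt",T,"lip-F",[((s["tcp_pos"]-.019*R0[:,0]+l-F)@v).round(4) for v in(d,n,up)])
for nm in("wrist","top","scene"): cv2.imwrite(f"pics/{nm}15.png",cv2.cvtColor(snapshot(nm),cv2.COLOR_RGB2BGR))
crop("pics/top15.png","pics/t15c.png",160,120,300,260,4)
E
```

```text
time_s: 20.38
tcp_pos: [0.5328, -0.0212, 0.2212]
eef_rot: [[0.256, 0.908, -0.331], [0.967, -0.241, 0.088], [0.0, -0.342, -0.94]]
contact_force: [1.2, -0.1, -1.6]
grip_width: 0.679
t 20.375 q [-0.637, 0.831, 1.865, 1.227, 1.73, 0.768] p [0.5328, -0.0212, 0.2212] F [1.2, -0.1, -1.6] T [-0.61, 0.33, -0.02] w 0.0596
[[0.256, 0.908, -0.331], [0.967, -0.241, 0.088], [0.0, -0.342, -0.94]]
tilt 108.06313801815692 lip-F [np.float64(-0.0164), np.float64(-0.0057), np.float64(0.0257)]
```

View pics/wrist15.png

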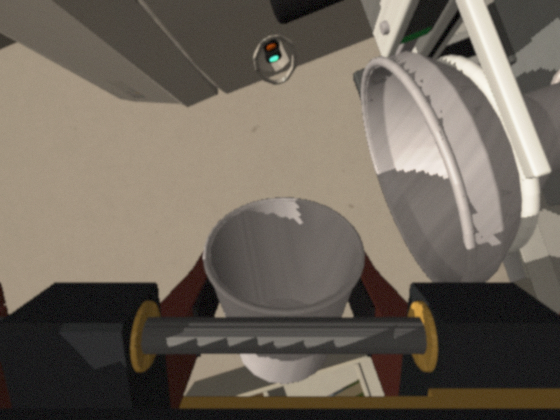

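View pics/t15c.png

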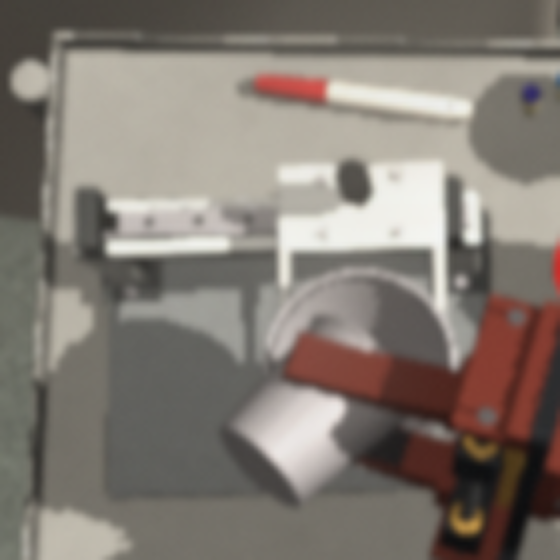

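View pics/scene15.png

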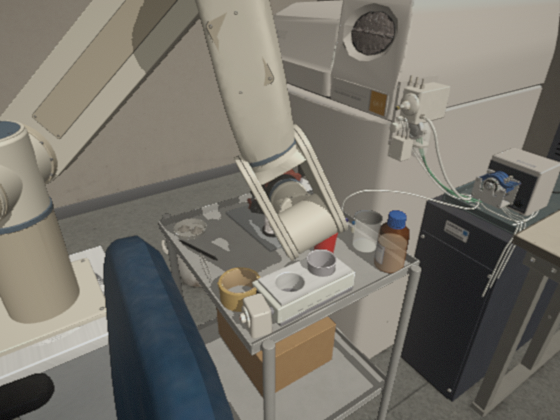

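```bash
python3 -m handwheel '{"turn":[[0,0,0],[-0.1,0,0],[-0.28,0,0],[-0.46,0,0],[-0.64,0,0],[-0.82,0,0],[-1.0,0,0],[-1.18,0,0],[-1.36,0,0],[-1.54,0,0],[-1.72,0,0],[-1.917,0,0]],"offset":[[0,-0.007,-0.019],[0,-0.014,-0.038],[0,-0.017,-0.047],[0,-0.02,-0.055],[0,-0.02,-0.055],[0,-0.02,-0.055],[0,-0.02,-0.055],[0,-0.02,-0.055],[0,-0.02,-0.055],[0,-0.02,-0.055],[0,-0.02,-0.055],[0,-0.02,-0.055]],"fingers":[0.05,0.05,0.05,0.05,0.05,0.05,0.05,0.05,0.05,0.05,0.05,0.05]}'; python3 - <<'E'
from pour import *
st()
s=manip.sense()
g=np.array([.409,-.0215,.08]); 
plan([*(np.array(s["tcp_pos"])[:2]),.3],Rup,s)
plan(np.array([.409,-.0215,.16])+.019*Rup[:,0],Rup,s)
for nm in("wrist","top"): cv2.imwrite(f"pics/{nm}16.png",cv2.cvtColor(snapshot(nm),cv2.COLOR_RGB2BGR))
crop("pics/top16.png","pics/t16c.png",160,120,300,260,4)
E
```

```text
time_s: 22.02
tcp_pos: [0.5327, -0.0211, 0.2798]
eef_rot: [[0.256, 0.006, 0.967], [0.967, -0.002, -0.256], [0.0, 1.0, -0.007]]
contact_force: [-0.3, -0.1, -2.2]
grip_width: 0.679
t 22.025 q [-0.637, 0.721, 1.88, 1.243, 1.762, -1.055] p [0.5327, -0.0211, 0.2798] F [-0.3, -0.1, -2.2] T [-0.68, 0.21, -0.04] w 0.0596
[[0.256, 0.006, 0.967], [0.967, -0.002, -0.256], [0.0, 1.0, -0.007]]
offset [0.0, 0.0202, -0.0001] turn [-0.0059, -0.004, -0.4364] d 0.02
offset [-0.0148, -0.1286, -0.1186] turn [-0.0059, -0.004, -0.4364] d 0.176
```

View pics/wrist16.png

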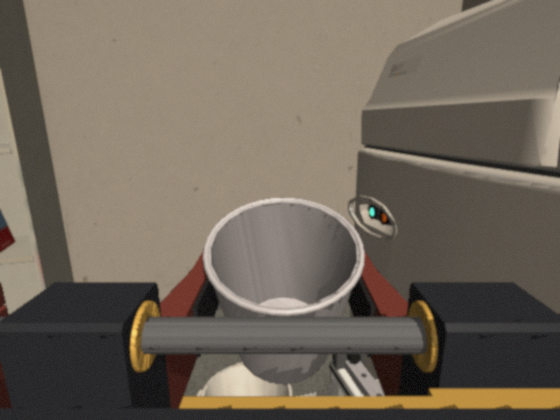

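View pics/t16c.png

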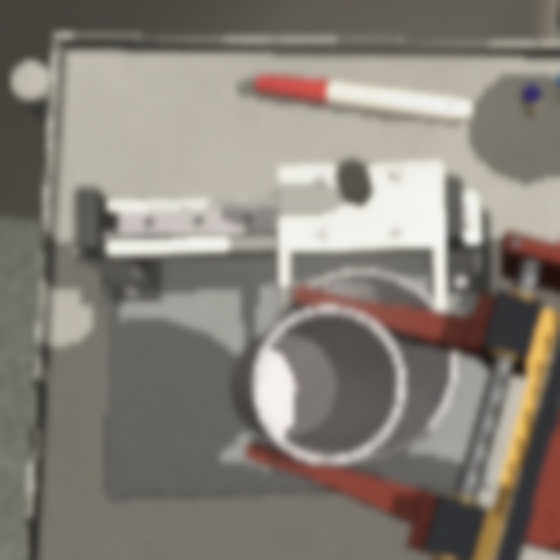

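```bash
python3 -m handwheel '{"turn":[[0,0,0],[0,0,-0.1],[0,0,-0.25],[0,0,-0.4],[-0.006,-0.004,-0.436],[-0.006,-0.004,-0.436],[-0.006,-0.004,-0.436],[-0.006,-0.004,-0.436]],"offset":[[-0.005,0,-0.04],[-0.01,0,-0.08],[-0.015,-0.02,-0.118],[-0.015,-0.04,-0.1186],[-0.015,-0.08,-0.1186],[-0.015,-0.12,-0.1186],[-0.015,-0.1286,-0.1186],[-0.015,-0.1286,-0.1186]],"fingers":[0.05,0.05,0.05,0.05,0.05,0.05,0.05,0.05]}'; python3 - <<'E'
from pour import *
st()
s=manip.sense()
plan(np.array([.409,-.0215,.050])+.019*Rup[:,0],Rup,s)
for nm in("top","scene"): cv2.imwrite(f"pics/{nm}17.png",cv2.cvtColor(snapshot(nm),cv2.COLOR_RGB2BGR))
crop("pics/top17.png","pics/t17c.png",160,150,300,330,3)
crop("pics/scene17.png","pics/s17c.png",200,130,340,250,5)
E
```

```text
time_s: 23.12
tcp_pos: [0.4129, -0.0048, 0.1528]
eef_rot: [[0.233, 0.116, 0.966], [0.877, 0.405, -0.26], [-0.421, 0.907, -0.007]]
contact_force: [-0.3, -0.4, -1.0]
grip_width: 0.673
t 23.125 q [-0.708, 0.641, 2.133, 1.005, 1.316, -1.222] p [0.4129, -0.0048, 0.1528] F [-0.3, -0.4, -1.0] T [-0.59, 0.27, -0.07] w 0.0591
[[0.233, 0.116, 0.966], [0.877, 0.405, -0.26], [-0.421, 0.907, -0.007]]
offset [0.0468, -0.1005, 0.0014] turn [-0.0072, -0.0023, -0.0015] d 0.111
```

View pics/t17c.png

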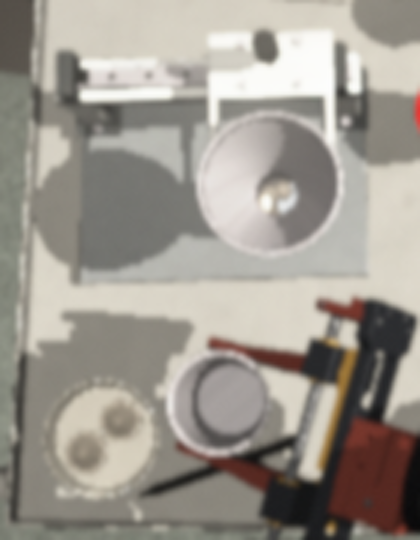

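View pics/s17c.png

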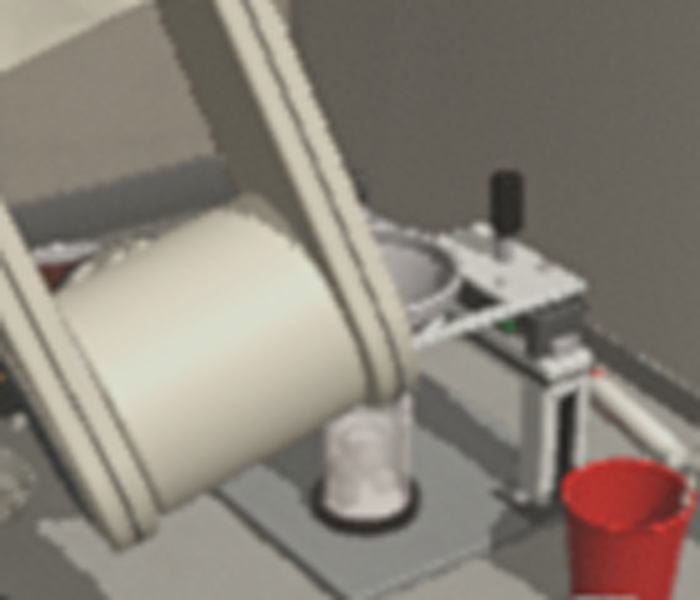

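```bash
python3 -m handwheel '{"turn":[[-0.007,0,0],[-0.007,0,0],[-0.007,0,0],[-0.007,0,0],[-0.007,0,0]],"offset":[[0.02,-0.043,0.001],[0.035,-0.075,0.001],[0.043,-0.092,0.001],[0.047,-0.1,0.001],[0.047,-0.1,0.001]],"fingers":[0.05,0.05,0.05,0.05,0.05]}'; python3 -c "
from pour import *
st()
plan(np.array([.409,-.0215,.0455])+.019*Rup[:,0],Rup)"
```

```text
time_s: 23.85
tcp_pos: [0.414, -0.005, 0.0433]
eef_rot: [[0.234, 0.107, 0.966], [0.876, 0.408, -0.257], [-0.422, 0.907, 0.002]]
contact_force: [-0.4, 0.2, -2.0]
grip_width: 0.677
t 23.85 q [-0.707, 0.894, 2.089, 1.065, 1.208, -1.419] p [0.414, -0.005, 0.0433] F [-0.4, 0.2, -2.0] T [-0.55, 0.23, 0.03] w 0.0595
[[0.234, 0.107, 0.966], [0.876, 0.408, -0.257], [-0.422, 0.907, 0.002]]
offset [0.0024, -0.0053, -0.0006] turn [0.0024, -0.0011, -0.0007] d 0.006
```

```bash
python3 -m handwheel '{"turn":[[0,0,0],[0,0,0],[0,0,0],[0,0,0]],"offset":[[0.0008,-0.0018,0],[0.0014,-0.0031,0],[0.0019,-0.004,0],[0.0019,-0.004,0]],"fingers":[0.05,0.05,0.05,0.05]}'; python3 -c "
from pour import *
st()"
```

```text
time_s: 24.35
tcp_pos: [0.4141, -0.005, 0.039]
eef_rot: [[0.234, 0.107, 0.966], [0.876, 0.408, -0.257], [-0.422, 0.907, 0.002]]
contact_force: [0.2, 0.7, -0.7]
grip_width: 0.673
t 24.35 q [-0.707, 0.904, 2.086, 1.067, 1.205, -1.426] p [0.4141, -0.005, 0.039] F [0.2, 0.7, -0.7] T [-0.57, 0.18, -0.03] w 0.0591
[[0.234, 0.107, 0.966], [0.876, 0.408, -0.257], [-0.422, 0.907, 0.002]]
```

```bash
python3 -m handwheel '{"turn":[[0,0,0],[0,0,0]],"offset":[[0.0005,-0.001,0],[0.0006,-0.0013,0]],"fingers":[0.05,0.05]}'; python3 -c "
from pour import *
st()"
```

```text
time_s: 24.6
tcp_pos: [0.4141, -0.0048, 0.039]
eef_rot: [[0.234, 0.106, 0.966], [0.877, 0.405, -0.257], [-0.419, 0.908, 0.002]]
contact_force: [-2.0, -5.1, 11.2]
grip_width: 0.678
t 24.6 q [-0.707, 0.906, 2.085, 1.068, 1.207, -1.428] p [0.4141, -0.0048, 0.039] F [-2.0, -5.1, 11.2] T [0.77, -0.02, 0.17] w 0.0595
[[0.234, 0.106, 0.966], [0.877, 0.405, -0.257], [-0.419, 0.908, 0.002]]
```

```bash
python3 -m handwheel '{"turn":[[0,0,0],[0,0,0],[0,0,0],[0,0,0],[0,0,0],[0,0,0],[0,0,0],[0,0,0],[0,0,0],[0,0,0]],"offset":[[0,0.0005,0],[0,0.0005,0],[0,0.0005,0],[0,0.0005,0],[-0.03,0.001,0],[-0.07,0.001,0],[-0.117,0.001,0],[-0.15,0.03,0],[-0.18,0.08,0],[-0.18,0.12,0]],"fingers":[0.062,0.07,0.0878,0.0878,0.0878,0.0878,0.0878,0.0878,0.0878,0.0878]}'; python3 - <<'E'
from pour import *
st()
for nm in("wrist","top","scene"): cv2.imwrite(f"pics/{nm}18.png",cv2.cvtColor(snapshot(nm),cv2.COLOR_RGB2BGR))
crop("pics/top18.png","pics/t18c.png",160,120,400,330,3)
E
```

```text
time_s: 25.85
tcp_pos: [0.385, -0.1154, 0.2252]
eef_rot: [[0.237, 0.105, 0.966], [0.876, 0.407, -0.259], [-0.42, 0.907, 0.005]]
contact_force: [-0.2, -0.1, -0.2]
grip_width: 0.998
t 25.85 q [-0.916, 0.53, 2.007, 0.806, 1.538, -1.107] p [0.385, -0.1154, 0.2252] F [-0.2, -0.1, -0.2] T [-0.49, 0.16, -0.02] w 0.0876
[[0.237, 0.105, 0.966], [0.876, 0.407, -0.259], [-0.42, 0.907, 0.005]]
```

View pics/wrist18.png

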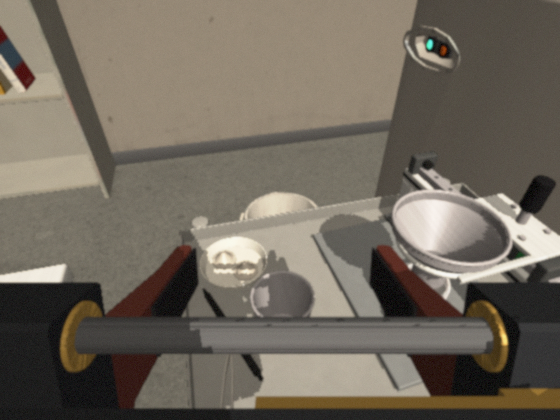

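View pics/t18c.png

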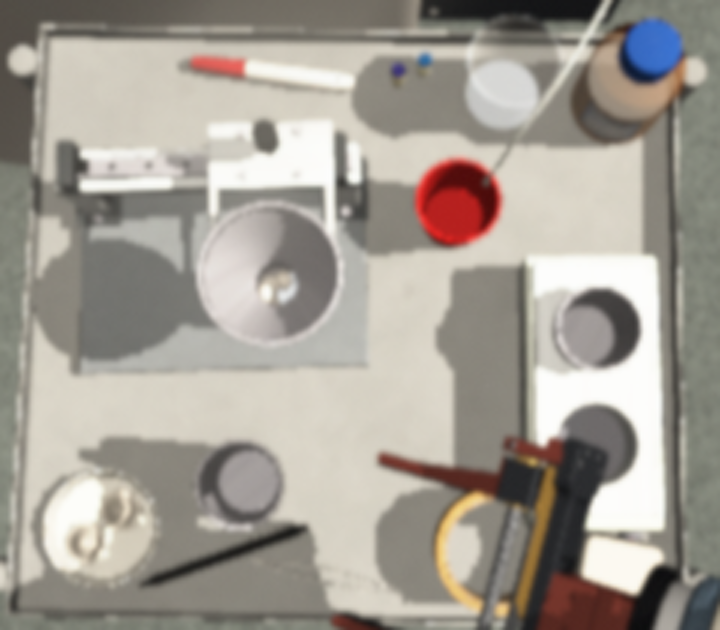

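```bash
python3 -m handwheel '{"turn":[[0,0,0],[0,0,0],[0,0,0],[0,0,0],[0,0,0]],"offset":[[-0.02,0.05,0],[-0.04,0.1,-0.04],[-0.06,0.15,-0.08],[-0.084,0.18,-0.12],[-0.084,0.18,-0.12]],"fingers":[0.0878,0.0878,0.0878,0.0878,0.0878]}'; python3 - <<'E'
from pour import *
st()
cv2.imwrite("pics/scene19.png",cv2.cvtColor(snapshot("scene"),cv2.COLOR_RGB2BGR))
im=cv2.imread("pics/scene19.png"); cv2.imwrite("pics/s19c.png",cv2.resize(im[140:260,180:320],None,fx=5,fy=5,interpolation=cv2.INTER_CUBIC))
crop("pics/top18.png","pics/t18d.png",235,195,275,235,12)
E
```

```text
time_s: 26.62
tcp_pos: [0.2668, -0.0838, 0.423]
eef_rot: [[0.237, 0.103, 0.966], [0.874, 0.411, -0.258], [-0.423, 0.906, 0.007]]
contact_force: [0.4, -0.1, -0.2]
grip_width: 0.998
t 26.625 q [-1.101, 0.056, 2.067, 0.705, 1.928, -0.924] p [0.2668, -0.0838, 0.423] F [0.4, -0.1, -0.2] T [-0.44, 0.16, -0.02] w 0.0876
[[0.237, 0.103, 0.966], [0.874, 0.411, -0.258], [-0.423, 0.906, 0.007]]
```

View pics/scene19.png

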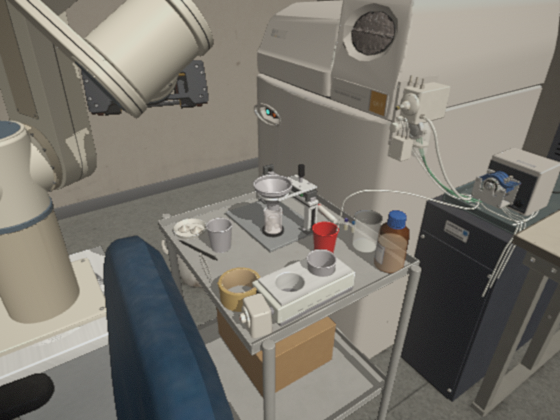

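View pics/s19c.png

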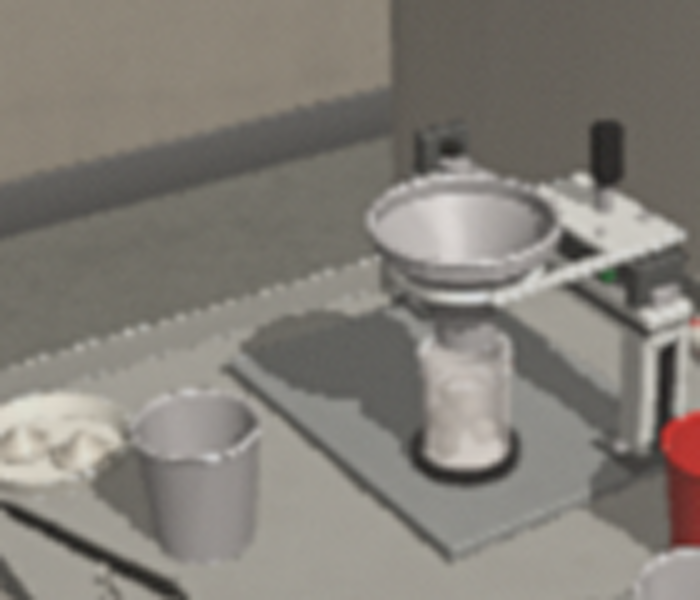

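View pics/t18d.png

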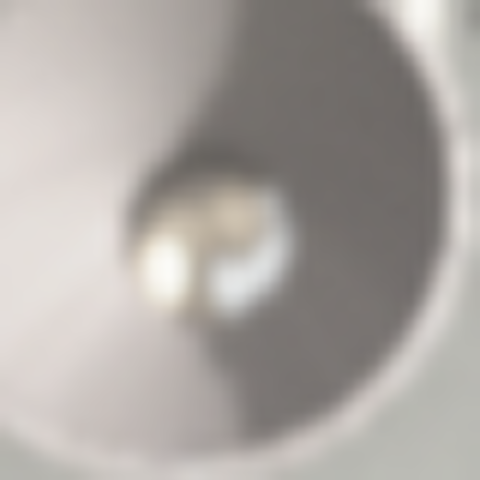

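```bash
python3 -c "
from pour import *
plan([.385,-.1154,.2252],Rup);plan([.44,-.20,.17],Rup);plan([.40,-.2,.25],Rup)"
```

```text
offset [0.0834, -0.1792, 0.1204] turn [0.0056, 0.0022, -0.0004] d 0.231
offset [0.0457, -0.2581, 0.1951] turn [0.0056, 0.0022, -0.0004] d 0.327
offset [0.0024, -0.1897, 0.1569] turn [0.0056, 0.0022, -0.0004] d 0.246
```

```bash
python3 -m handwheel '{"turn":[[0,0,0],[0,0,0],[0,0,0],[0,0,0],[0,0,0],[0,0,0],[0,0,0]],"offset":[[0.002,-0.05,0.04],[0.002,-0.1,0.08],[0.002,-0.15,0.12],[0.003,-0.19,0.157],[0.03,-0.23,0.18],[0.046,-0.258,0.195],[0.046,-0.258,0.195]],"fingers":[0.0878,0.0878,0.0878,0.0878,0.0878,0.0878,0.0878]}'; python3 - <<'E'
from pour import *
st()
cv2.imwrite("pics/wrist20.png",cv2.cvtColor(snapshot("wrist"),cv2.COLOR_RGB2BGR))
W=camera_model("wrist");c=proj(W,[.553,-.046,.05]).astype(int);print(c)
u0,v0=c-60;crop("pics/wrist20.png","pics/w20c.png",max(0,u0),max(0,v0),c[0]+60,c[1]+60,5)
E
```

```text
time_s: 27.55
tcp_pos: [0.4398, -0.1976, 0.1659]
eef_rot: [[0.233, 0.108, 0.967], [0.878, 0.404, -0.257], [-0.418, 0.908, -0.001]]
contact_force: [-0.8, 0.4, 0.4]
grip_width: 0.998
t 27.55 q [-0.926, 0.726, 1.787, 0.795, 1.562, -1.09] p [0.4398, -0.1976, 0.1659] F [-0.8, 0.4, 0.4] T [-0.39, 0.12, 0.01] w 0.0877
[[0.233, 0.108, 0.967], [0.878, 0.404, -0.257], [-0.418, 0.908, -0.001]]
[345 217]
```

View pics/wrist20.png

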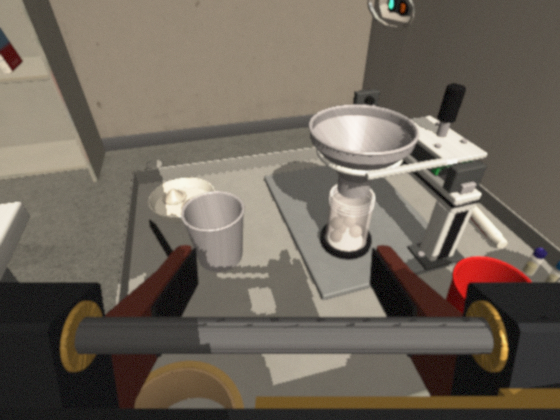

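View pics/w20c.png

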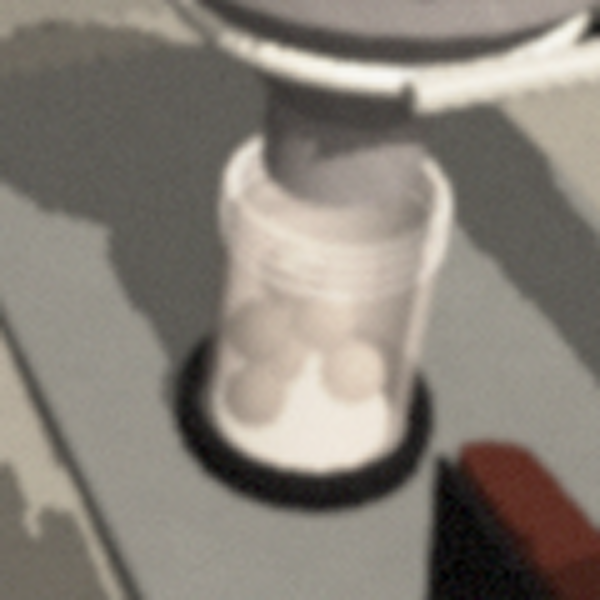

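```bash
python3 -c "
from pour import *
plan([.42,-.16,.36],down(90));plan([.625,-.046,.31],down(90))"
```

```text
offset [-0.0517, 0.1879, -0.0285] turn [-1.6048, 1.0279, -0.7883] d 0.197
offset [0.1172, 0.2106, 0.1402] turn [-1.6048, 1.0279, -0.7883] d 0.279
```

```bash
python3 -m handwheel '{"turn":[[0,0,0],[0,0,0],[-0.13,0.086,-0.066],[-0.27,0.171,-0.131],[-0.4,0.257,-0.197],[-0.535,0.343,-0.263],[-0.67,0.428,-0.328],[-0.8,0.514,-0.394],[-0.94,0.6,-0.46],[-1.07,0.685,-0.526],[-1.2,0.77,-0.59],[-1.337,0.857,-0.657]],"offset":[[-0.025,0.06,-0.015],[-0.04,0.12,-0.02],[-0.05,0.188,-0.028],[-0.05,0.188,-0.028],[-0.05,0.188,-0.028],[-0.05,0.188,-0.028],[-0.05,0.188,-0.028],[-0.05,0.188,-0.028],[-0.05,0.188,-0.028],[-0.05,0.188,-0.028],[-0.05,0.188,-0.028],[-0.05,0.188,-0.028]],"fingers":[0.0878,0.0878,0.0878,0.0878,0.0878,0.0878,0.0878,0.0878,0.0878,0.0878,0.0878,0.0878]}'; python3 -c "
from pour import *
plan([.625,-.046,.31],down(90))"
```

```text
time_s: 29.1
tcp_pos: [0.4203, -0.1586, 0.3603]
eef_rot: [[-0.104, -0.957, 0.269], [0.181, 0.248, 0.952], [-0.978, 0.148, 0.148]]
contact_force: [-0.9, 0.1, 0.1]
grip_width: 0.996
offset [0.0483, -0.1755, 0.1549] turn [-0.2636, 0.1677, -0.1286] d 0.239
```

```bash
python3 -m handwheel '{"turn":[[-0.13,0.084,-0.064],[-0.264,0.168,-0.129],[-0.264,0.168,-0.129],[-0.264,0.168,-0.129],[-0.264,0.168,-0.129],[-0.264,0.168,-0.129]],"offset":[[0.01,-0.045,0.04],[0.024,-0.09,0.08],[0.036,-0.13,0.12],[0.048,-0.1755,0.155],[0.048,-0.1755,0.155],[0.048,-0.1755,0.155]],"fingers":[0.0878,0.0878,0.0878,0.0878,0.0878,0.0878]}'; python3 - <<'E'
from pour import *
st()
cv2.imwrite("pics/wrist21.png",cv2.cvtColor(snapshot("wrist"),cv2.COLOR_RGB2BGR))
W=camera_model("wrist");c=proj(W,[.553,-.046,.05]).astype(int);print(c)
u0,v0=c-30;crop("pics/wrist21.png","pics/w21c.png",max(0,u0),max(0,v0),c[0]+30,c[1]+30,9)
E
```

```text
time_s: 29.85
tcp_pos: [0.6241, -0.0462, 0.3106]
eef_rot: [[-0.0, -1.0, -0.0], [-0.001, -0.0, 1.0], [-1.0, 0.0, -0.001]]
contact_force: [0.1, 0.2, 0.4]
grip_width: 1.004
t 29.85 q [-0.093, 0.341, 1.543, -0.001, 1.258, -1.664] p [0.6241, -0.0462, 0.3106] F [0.1, 0.2, 0.4] T [0.06, 0.01, 0.0] w 0.0882
[[-0.0, -1.0, -0.0], [-0.001, -0.0, 1.0], [-1.0, 0.0, -0.001]]
[283 119]
```

View pics/wrist21.png

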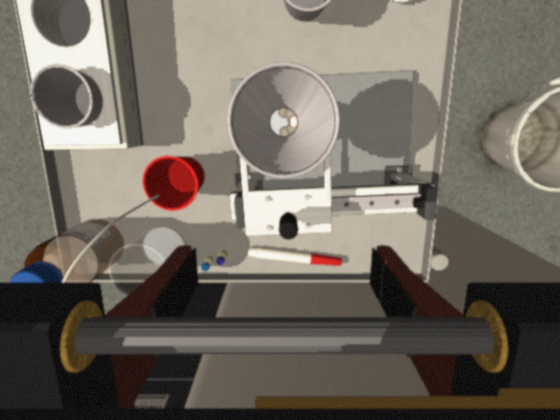

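View pics/w21c.png

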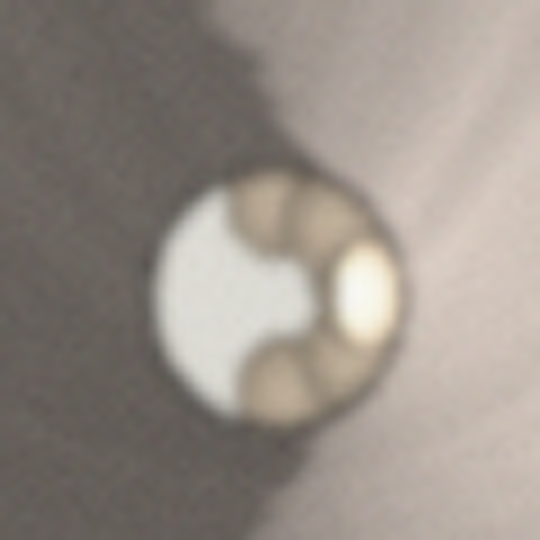

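```bash
python3 - <<'E'
from pour import *
W=camera_model("wrist")
s=manip.sense()
# w20 camera pose from rigid hand-eye
P=np.array(W["pose"]);T=np.eye(4);T[:3,:3]=s["eef_rot"];T[:3,3]=s["tcp_pos"];H=np.linalg.inv(T)@P
T2=np.eye(4);T2[:3,:3]=Rn.from_matrix(np.array([[0.233,0.108,0.967],[0.878,0.404,-0.257],[-0.418,0.908,-0.001]])).as_matrix();T2[:3,3]=[.4398,-.1976,.1659]
W2=dict(W);W2["pose"]=T2@H
print("jar base/top centre",proj(W2,[.553,-.046,.022]),proj(W2,[.553,-.046,.082]))
for a,b in[(262,213),(325,215),(365,290),(340,365),(278,380)]:
    u,v=283-30+a/9-.4,119-30+b/9-.4
    for z in(.0235,.036):
        p=onz(W,u,v,z);q=(proj(W2,p)-[285,157])*5;print((a,b),z,(p[:2]-[.553,-.046]).round(4),np.linalg.norm(p[:2]-[.553,-.046]).round(4),q.round(0))
a=cv2.imread("pics/top0.png").astype(int);b=cv2.imread("pics/top18.png").astype(int)
df=(np.abs(a-b).max(2)>25).astype(np.uint8)*255;cv2.imwrite("pics/diff.png",df)
E
```

```text
jar base/top centre [344.12062549 233.61053042] [350.46131286 191.92064724]
(262, 213) 0.0235 [-0.0085 -0.0027] 0.0089 [267. 393.]
(262, 213) 0.036 [-0.0082 -0.0026] 0.0086 [273. 352.]
(325, 215) 0.0235 [-0.0082  0.006 ] 0.0102 [254. 367.]
(325, 215) 0.036 [-0.0079  0.0059] 0.0099 [260. 328.]
(365, 290) 0.0235 [0.0019 0.0117] 0.0118 [285. 344.]
(365, 290) 0.036 [0.0018 0.0113] 0.0115 [291. 305.]
(340, 365) 0.0235 [0.012  0.0082] 0.0146 [330. 346.]
(340, 365) 0.036 [0.0117 0.008 ] 0.0142 [336. 307.]
(278, 380) 0.0235 [ 0.0141 -0.0005] 0.0141 [353. 369.]
(278, 380) 0.036 [ 0.0137 -0.0005] 0.0137 [359. 329.]
```

View pics/diff.png

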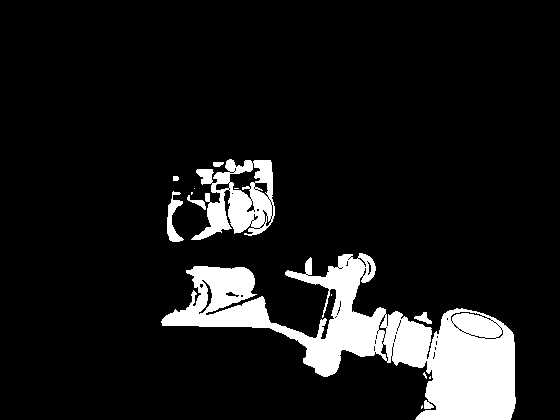

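```bash
python3 - <<'E'
from h import *
for f,o,x0,y0,x1,y1,k in [("pics/wrist21.png","pics/z1.png",266,102,302,140,15),("pics/wrist20.png","pics/z2.png",322,210,374,255,13)]:
    im=cv2.imread(f)[y0:y1,x0:x1].astype(float); im=np.clip((im-80)*1.6,0,255).astype(np.uint8)
    cv2.imwrite(o,cv2.resize(im,None,fx=k,fy=k,interpolation=cv2.INTER_LANCZOS4))
E
```

```text
(no output)
```

View pics/z1.png

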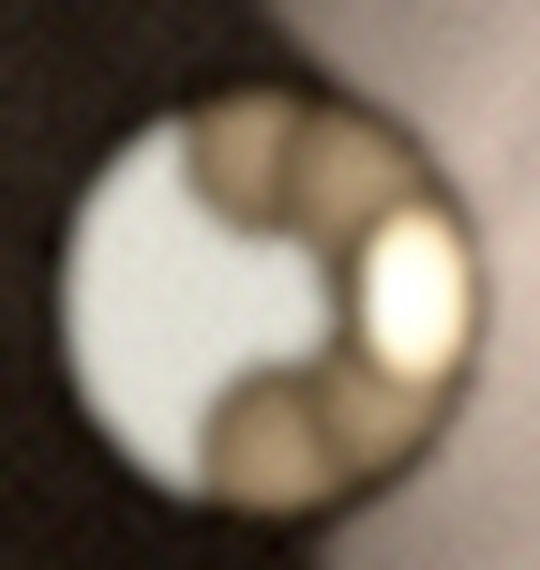

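View pics/z2.png

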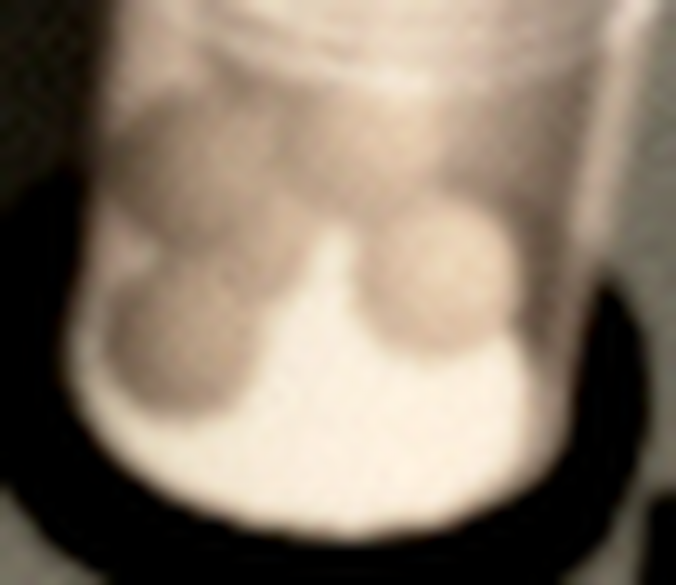

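```bash
python3 - <<'E'
from h import *
for n in("top","scene"):
    cv2.imwrite(f"pics/{n}22.png",cv2.cvtColor(snapshot(n),cv2.COLOR_RGB2BGR))
crop("pics/top22.png","pics/t22c.png",150,190,400,340,3)
a=cv2.imread("pics/scene0.png");b=cv2.imread("pics/scene22.png")
cv2.imwrite("pics/s22c.png",np.hstack([cv2.resize(x[150:420,150:430],None,fx=1.4,fy=1.4) for x in(a,b)]))
st()
E
```

```text
t 30.0 q [-0.094, 0.339, 1.543, -0.0, 1.258, -1.663] p [0.6241, -0.0468, 0.3114] F [0.1, -0.3, 0.1] T [0.03, -0.0, -0.05] w 0.0881
[[0.001, -1.0, 0.001], [-0.0, 0.001, 1.0], [-1.0, -0.001, -0.0]]
```

View pics/t22c.png

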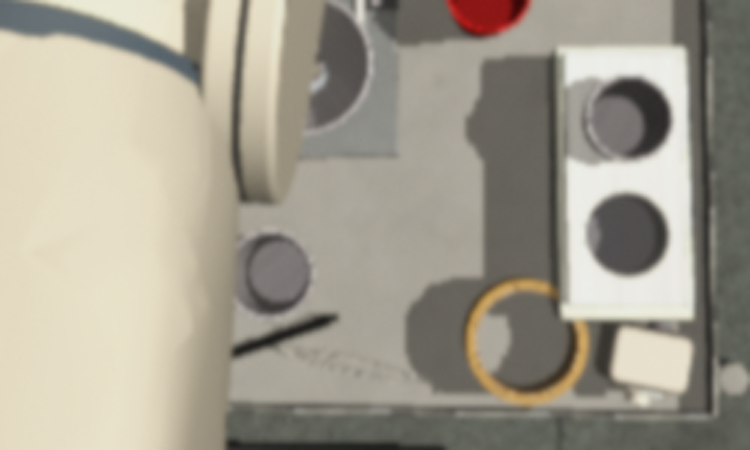

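View pics/s22c.png

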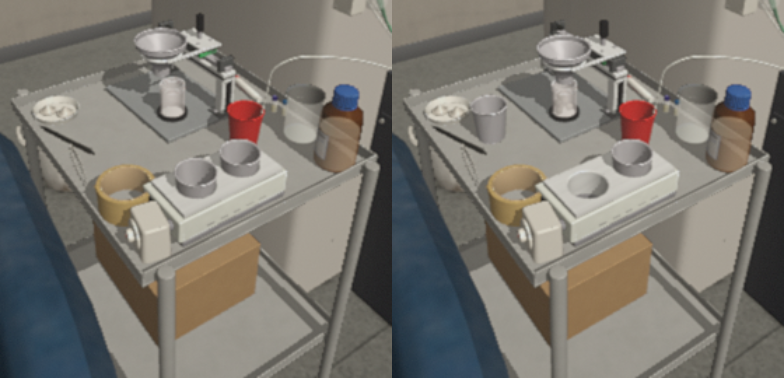

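Compared with the start, nothing has moved apart from the cup and the carriage. No stray balls are visible, the cup stands empty and upright, and the well is empty. The robot is clear of everything, so I am handing the job in.

```bash
python3 -c "
from station import manip
print(manip.close_job())"
```

```text
the job is handed in; nothing more can be done
None
```

The jar is charged and the job was handed in at about 30 s, with the robot clear of everything. The one thing I could not confirm outright is the ball count.

- **Carriage:** I ran it by the knob to the parked stop (about 21 N against it), then 100.2 mm back to the home stop (about 17 N) and left it there. Later pictures show it still at home.
- **Cup:** I lifted it out of the well by its rim, stood it on the trolley top and let go. I then took it again from the side, tipped it to 108° over the funnel, and stood it back upright on the trolley top and released it.
- **Last checks:** The cup stands upright and empty. The funnel cone is clear. Before-and-after pictures show no stray balls and nothing else moved, including the jar, the empty cup and the bystanders.
- **Ball count:** From above through the spout I could see five balls in the jar. I infer the sixth from the side view, where it seems to lie under the top ball, so all six are not separately visible in any one picture.
- **Measurements that disagreed:** The camera estimates of the funnel and knob positions differed by about 4 to 6 mm between views. The knob grasp and the pour were not affected.

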